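# Hang up the burnisher, load the heel press and run its stuck bed home

### The job

The burnisher has been left standing on the press bed: hang it by its bail on the hook of the spring arm, pulling the arm down to reach it and letting the arm carry the tool up clear of the bench. Lay every leather heel flat on the pulled-out bed, inside its rim and side by side, then push the bed, which is stuck in its gummed-up catch, right home against its hidden stop under the press without slamming it. Leave the other things on the bench alone.

Things in the scene. Friction and masses are not known exactly. Their poses are not given: they have to be found in the camera images.
- bed (a joint): slide of the press bed in m: 0 where it stands pulled out and stuck, growing as the bed goes into the press (along bed_mid's +y). It holds against a firm push (12 to 20 N) for the first 3 to 5 mm, then lets go suddenly and runs on with 5 to 10 N of drag; somewhere past 0.1 a hidden solid stop ends the travel, and that is home. It can be pulled out again to 0 , where it catches again
- bed_mid (a point): middle of the aluminium bed's upper face, 56 mm above the bench; z up, x along the bed's long side, +y the way the bed slides into the press. Inside the rim the face is 244 mm (x) by 120 mm (y); the rim is 3 mm thick and 6 mm high. Fixed above the home place is a platen, its underside 44 mm above the bed's face, its near edge 92 mm from bed_mid while the bed is out; over it the press's head. So the bed is loaded while pulled out
- bed_handle (a point): middle of the bed's red handle bar, a level round bar 14 mm thick and 136 mm long along the bed's x, 87 mm above the bench, 130 mm from bed_mid towards -y; two stays, 10 mm thick, run from it to the bed 60 mm either side of this point. Moves with the bed
- burnisher: cordless edge burnisher, about 0.45 kg: round black foot 68 mm across and 26 mm high, round orange body 44 mm across up to 95 mm, and over it a rigid steel bail; origin at the centre of the underside, z up, x along the bail. Starts standing on the bed
- bail (a point): centre of the bail's level top bar, 146 mm above the burnisher's underside; the bar is 8 mm thick, 12 mm high, 50 mm long along the burnisher's x; on 8 mm legs at its ends, so the opening beneath it is 34 mm wide and 45 mm high. The burnisher can be carried by this bar
- stand: balancer stand: upright steel column 28 mm thick, fixed; origin at the column's axis at bench height, z up; base plate 130 x 130 mm and 14 mm high, top cap 410 mm high
- park (a point): centre of a black rubber square, 100 x 100 mm, flat on the bench, 170 mm from the column axis along the stand's -x: the hook sweeps over it when swing is 0; a place to stand the burnisher, its bail along the stand's x, while hooking it on
- boom: level aluminium arm sliding up and down the column and swinging round it, 22 mm wide, 16 mm thick, 255 mm long from the column axis; origin on the column axis at the height of the arm's underside (270 mm when up), z up; the arm runs along its -x. A spring pushes it up with 8 to 12 N net; it can be pulled down 130 mm and rises by itself when let go, also with the burnisher on
- swing (a joint): swing of the arm about the column in rad, stiff enough to stay where left: 0 with the arm along the stand's -x, growing anticlockwise seen from above; range -0.9 to 1.1
- hook (a point): bottom of the yellow hook's throat, under the arm, 170 mm from the column axis: the middle of the upper face of the hook's foot; 50 mm below the arm's underside. The foot is 8 mm thick, 8 mm wide and 44 mm long along the arm's y; the shank (8 mm) stands 18 mm to -y, the tip (8 mm, rising 12 mm above the foot) 18 mm to +y, so the hook is entered sideways, moving it along the arm's +y (swing falling). A bail lies in it along the arm's x
- boom_knob (a point): on the arm's black round knob, 240 mm from the column axis, to be held from above: stem 24 mm thick, this point 18 mm above the arm's upper face, under a head 36 mm wide; the knob's top is 26 mm above this point
- heel1: stacked-leather heel, brown, D-shaped (flat back at -x, round at +x), 46 mm long (x), 40 mm wide (y), 22 mm high; origin at the centre of its underside. Two to four heels are present, lying flat on the green mat (3 mm thick)
- heel2: stacked-leather heel, brown, D-shaped (flat back at -x, round at +x), 46 mm long (x), 40 mm wide (y), 22 mm high; origin at the centre of its underside. Two to four heels are present, lying flat on the green mat (3 mm thick)
- heel3: stacked-leather heel, brown, D-shaped (flat back at -x, round at +x), 46 mm long (x), 40 mm wide (y), 22 mm high; origin at the centre of its underside. Two to four heels are present, lying flat on the green mat (3 mm thick)
- heel4: stacked-leather heel, brown, D-shaped (flat back at -x, round at +x), 46 mm long (x), 40 mm wide (y), 22 mm high; origin at the centre of its underside. Two to four heels are present, lying flat on the green mat (3 mm thick)
- cement: bystander: closed cement jar, 64 mm across, 85 mm tall; leave alone
- wax: bystander: yellow wax block 50 x 32 x 22 mm; leave alone
- awl: bystander: awl with a wooden handle, 150 mm long, lying; leave alone
- hammer: bystander: cobbler's hammer, 260 mm long, lying; leave alone
- thread: bystander: white thread spool, 48 mm across, 53 mm tall; leave alone
- last: bystander: wooden shoe last, about 200 mm long, 95 mm tall; leave alone
- brushpot: bystander: blue ceramic cup, 72 mm across, 85 mm tall; leave alone
There are look-alikes about, which are no part of the job. Leave any pink look-alike of the heel3 alone. What is shaped like the heel4 but pink is not meant.

How it is judged:
On the way, in this order (a step that is already met when the one before it is completed fails the run):
1. every heel lies flat inside the rim of the bed while the bed is still pulled out (x of heel1 in the frame of bed_mid between -0.108 and 0.108 m and y of heel1 in the frame of bed_mid between -0.048 and 0.048 m and z of heel1 in the frame of bed_mid between -0.004 and 0.004 m and angle between each of heel1, heel2, heel3, heel4's own z axis and vertical below 0.08 rad and linear speed of each of heel1, heel2, heel3, heel4 below 0.03 m/s and x of heel2 in the frame of bed_mid between -0.108 and 0.108 m and y of heel2 in the frame of bed_mid between -0.048 and 0.048 m and z of heel2 in the frame of bed_mid between -0.004 and 0.004 m and x of heel3 in the frame of bed_mid between -0.108 and 0.108 m and y of heel3 in the frame of bed_mid between -0.048 and 0.048 m and z of heel3 in the frame of bed_mid between -0.004 and 0.004 m and x of heel4 in the frame of bed_mid between -0.108 and 0.108 m and y of heel4 in the frame of bed_mid between -0.048 and 0.048 m and z of heel4 in the frame of bed_mid between -0.004 and 0.004 m and value of joint bed below 0.05 m), for 0.2 s.
2. the bed is home against its stop (value of joint bed above 0.147 m), for 0.2 s.
At the end, for the whole second after the job is handed in: The bed is within 3 mm of its stop; every heel present lies flat and still on the bed, inside its rim, none on another; the burnisher hangs upright and still by its bail in the hook, its underside more than 50 mm above the bench (value of joint bed above 0.147 m and height (world z) of burnisher above 0.05 m and contact force between burnisher and boom above 1.5 N and distance between bail and hook below 0.03 m and angle between burnisher's own z axis and vertical below 0.3 rad and linear speed of burnisher below 0.06 m/s and x of heel1 in the frame of bed_mid between -0.108 and 0.108 m and y of heel1 in the frame of bed_mid between -0.048 and 0.048 m and z of heel1 in the frame of bed_mid between -0.004 and 0.004 m and angle between each of heel1, heel2, heel3, heel4's own z axis and vertical below 0.08 rad and linear speed of each of heel1, heel2, heel3, heel4 below 0.03 m/s and x of heel2 in the frame of bed_mid between -0.108 and 0.108 m and y of heel2 in the frame of bed_mid between -0.048 and 0.048 m and z of heel2 in the frame of bed_mid between -0.004 and 0.004 m and x of heel3 in the frame of bed_mid between -0.108 and 0.108 m and y of heel3 in the frame of bed_mid between -0.048 and 0.048 m and z of heel3 in the frame of bed_mid between -0.004 and 0.004 m and x of heel4 in the frame of bed_mid between -0.108 and 0.108 m and y of heel4 in the frame of bed_mid between -0.048 and 0.048 m and z of heel4 in the frame of bed_mid between -0.004 and 0.004 m); the robot touches nothing.
It fails at once if the bed moves faster than 0.4 m/s (slammed) (velocity of joint bed above 0.4 m/s).
It fails at once if a bystander is moved more than 30 mm (distance of any of cement, wax, awl, hammer, thread, last, brushpot from where it was at the start of the episode above 0.03 m).
Of heel1, heel2, heel3, heel4 only 2 to 4 are there at a start; the rules pass over those that are not, and their reading is None.
At some moment in a run one of heel1, heel2, heel3, heel4 may be knocked a few centimetres aside while the robot is not near it.
It also fails if it takes over 210 s, if anything falls off the work surface, if the arm or the gripper's body presses on something with over 40 N, if the wrist force passes 120 N, or if a joint passes its speed limit or range.

### The arm

A 6-joint arm with a two-finger parallel gripper is mounted at the origin on the work surface. World frame = base frame: x ahead of the robot, y to its left, z up, the work surface at z = 0. Lengths are in m, angles in rad, forces in N, time in s.
With the tool pointing down it reaches from about 0.35 to 0.975 m from the base axis. Payload 4.9 kg.
Tool frame: the origin (TCP) lies on the front face of the gripper's body, between the roots of the fingers; the fingertips stand ctrl.tip_extent ahead of it and the grasp point (between the pads) lies 54 mm ahead of it (ctrl.tip_extent is the distance from the TCP to the fingertips, in m); z points along the fingers, y is the line along which they close (so a half turn about z gives the same grasp; the last joint's range is limited). The gripper opens to 85 mm and grips with 20 to 120 N. Pads are 22 mm wide; open, the fingers measure 114 mm over their backs; the gripper's body (76 mm by 85 mm) begins 54 mm behind the grasp point. The pads swing forward as they close: fully open they stand 13 mm farther back than shut.
Start: joints at [-1.242, 0.053, 1.613, -0, 1.476, -0.119], TCP at [0.271, -0.563, 0.304] pointing down, gripper open.
Joint ranges: [-3.01, 3.01], [-1.01, 2.22], [0.06, 2.58], [-1.02, 4.17], [0.09, 2.62], [-3.14, 3.14]. Speed limits (rad/s): [2.57, 2.57, 3.14, 3.14, 3.14, 3.14].

### API

Orientations are given as a rotation vector (axis times angle).
In Python, from station import ctrl gives the robot as it stands.
- The arm moves only by the tool apply_moves, never from a script. Its argument "rows" is one flat list of numbers, 6 for each row, row after row: the shift along the tool's x, y, z normalised to -1 to 1, where 1 is 0.6 m, then the turn, a rotation vector about the tool's x, y, z normalised to -1 to 1, where 1 is 90 degrees. A call has 1 to 20 rows; each row is the pose to reach, as a shift and turn from the pose commanded when the call began, along the tool's axes at that moment; what a row does not reach only later rows make up. A row lasts 1/10 s, in which the tool goes at most 50 mm and 8.59 degrees, less where a joint would pass 70% of its speed; a pose out of reach is approached as far as the arm can. A call with a number of a shift or a turn outside -1 to 1 is refused whole. A call with a gripper value outside its range is refused whole. "grip" is the opening, from 0 (shut) to 1 (fully open), set as the call begins (left out, the last holds). The fingers move at their own pace and stop on an object; "grip_force" is the grip in N (left out, the last holds). Time passes only in rows, so rows that repeat a pose let the fingers close. It gives the time, the measured TCP pose, the force, the opening and the grip force at its end, in the units of the state.
- ctrl.get_obs(): the state, without advancing time (a new reading comes with each control period).
- ctrl.get_image(name): name is "scene" or "top" or "wrist"; returns (picture, depth): 384x512x3 uint8, blue, green, red; 384x512 float32, m along the optical axis (not along the pixel's ray), 0 where there is no reading.
- ctrl.camera_model(name): a dict with "mtx" (3x3 intrinsics, pixels), "k1" (the pictures are not rectified: a ray, as slopes to the right and down, at radius r is drawn at 1 + k1 r^2 times it, then the intrinsics apply), "R" (3x3) and "t" (3): a world point X has camera coordinates R X + t; the wrist camera has in their place "tool_from_camera" (4x4, takes a point from camera to tool coordinates, whose origin is the TCP and whose axes are the flange's). Camera axes: x right, y down, z forward; pixel columns grow to the right and rows downward; lengths in m; the calibration is good to about 2 mm. A picture is of the moment at which its call begins: read the wrist's pose just before it. camera_model takes no time and is no camera call.
- ctrl.finish_job(): hands the job in; it is judged then, once.
The state is a dict: "t": time; "q": joint angles; "dq": joint speeds; "effort": joint torques, N m; "tool_pos": TCP position; "tool_rot": TCP orientation; "contact_force": force on the tool from outside, world axes, zero at the start; "wrist_torque": the same for the moment, N m; "opening": finger opening in m; "grip_force": force on a finger pad.
Only numpy, scipy, OpenCV 4.12 (cv2) and the standard library are available. Lean on these libraries where they do the work, as an engineer would, in place of code of your own. Each camera call takes 0.05 s, during which the arm holds its last target. There are 200 camera calls.

## Working session

There is one attempt and no reset: what is moved stays moved. The work goes in short steps, Python scripts to look and compute and a tool call to move; the robot and the scene stay as the last step left them, time stands still between calls to the robot, and variables do not carry over. Pictures are saved under pics/ and viewed, at most 14 in all, crops included, and the job is handed in when it is done.

Besides the shell and the picture viewer there is one more tool, called after ">>>" in YAML: its name, and indented under it one key for each argument. apply_moves: Moves the arm, as the interface text tells. Its arguments: {"type":"object","properties":{"rows":{"type":"array","items":{"type":"number"}},"grip":{"type":"number"},"grip_force":{"type":"number"}},"required":["rows"]}

```bash
ls; mkdir -p pics; cat > h.py <<'E'
import numpy as np, cv2
from scipy.spatial.transform import Rotation as R
from station import ctrl
def cam(name,obs=None):
    m=ctrl.camera_model(name); K=np.array(m["mtx"]);k1=m["k1"]
    if name=="wrist":
        o=obs or ctrl.get_obs(); T=np.eye(4);T[:3,:3]=R.from_rotvec(o["tool_rot"]).as_matrix();T[:3,3]=o["tool_pos"]
        W=T@np.array(m["tool_from_camera"])
    else:
        W=np.eye(4);W[:3,:3]=np.array(m["R"]).T;W[:3,3]=-W[:3,:3]@np.array(m["t"])
    return K,k1,W
def ray(c,uv):
    K,k1,W=c; d=np.linalg.solve(K,np.array([uv[0],uv[1],1.]))[:2]
    s=d.copy()
    for _ in range(20): s=d/(1+k1*(s@s))
    return W[:3,3],W[:3,:3]@np.array([s[0],s[1],1.])
def onz(c,uv,z):
    o,d=ray(c,uv); return o+d*(z-o[2])/d[2]
def atdepth(c,uv,dep):
    o,d=ray(c,uv); return o+d*dep
def proj(c,X):
    K,k1,W=c; p=W[:3,:3].T@(np.asarray(X)-W[:3,3]); s=p[:2]/p[2]; s=s*(1+k1*(s@s)); return (K@np.array([s[0],s[1],1]))[:2]
def cloud(c,dep):
    K,k1,W=c; v,u=np.mgrid[0:384,0:512]
    p=cv2.undistortPoints(np.stack([u,v],-1).reshape(-1,1,2).astype(float),K,np.array([k1,0,0,0,0.])).reshape(384,512,2)
    P=np.dstack([p*dep[...,None],dep]); return P@W[:3,:3].T+W[:3,3]
def move(dp,dyaw=0):
    "world shift -> tool normalized at current pose"
    o=ctrl.get_obs(); M=R.from_rotvec(o["tool_rot"]).as_matrix(); return (M.T@np.array(dp))/0.6
E
python3 - <<'E'
from h import *
o=ctrl.get_obs(); print(o, ctrl.tip_extent)
for n in("scene","top"):
    im,d=ctrl.get_image(n); cv2.imwrite(f"pics/{n}0.png",im); np.save(f"{n}0.npy",d)
    cv2.imwrite(f"pics/{n}0b.png",cv2.resize(im,(800,600)))
    print(n,cam(n))
E
```

```text
pics
{'t': 0.0, 'q': array([-1.24199450e+00,  5.33977276e-02,  1.61433498e+00,  3.33320619e-05,
        1.47598718e+00, -1.19016870e-01]), 'dq': array([ 4.52542375e-04, -4.86424842e-04, -5.68807590e-04, -9.08832004e-04,
       -3.14900813e-05, -2.27492594e-03]), 'effort': array([ 1.03147668e-03, -3.93674004e+01, -3.70177889e+01,  5.93068899e-05,
        6.87391410e-03,  3.79019525e-06]), 'tool_pos': array([ 0.27046515, -0.56291181,  0.30261304]), 'tool_rot': array([-3.06110362e+00, -6.97093481e-01,  2.97817543e-04]), 'contact_force': array([-0.20287664,  0.07018423,  0.39193075]), 'wrist_torque': array([ 0.01288373,  0.02006445, -0.01112265]), 'grip_force': 0.0, 'opening': 0.08541706799203826} 0.0726
scene (array([[389.33046066,   0.        , 253.48611472],
       [  0.        , 389.33046066, 189.71660945],
       [  0.        ,   0.        ,   1.        ]]), -0.11907826890317742, array([[-0.19710259,  0.53801867, -0.81956481,  1.70332191],
       [ 0.98035947,  0.10238804, -0.16855861,  0.18907141],
       [-0.00677404, -0.83669146, -0.54763264,  0.9796932 ],
       [ 0.        ,  0.        ,  0.        ,  1.        ]]))
top (array([[494.22602713,   0.        , 250.30097618],
       [  0.        , 494.22602713, 195.44515332],
       [  0.        ,   0.        ,   1.        ]]), 0.068653234921449, array([[-0.02403628, -0.98060416,  0.19451925,  0.28511459],
       [-0.99970113,  0.02270808, -0.00905542, -0.02921735],
       [ 0.00446263, -0.19467878, -0.9808569 ,  1.62550555],
       [ 0.        ,  0.        ,  0.        ,  1.        ]]))
```

View pics/top0b.png

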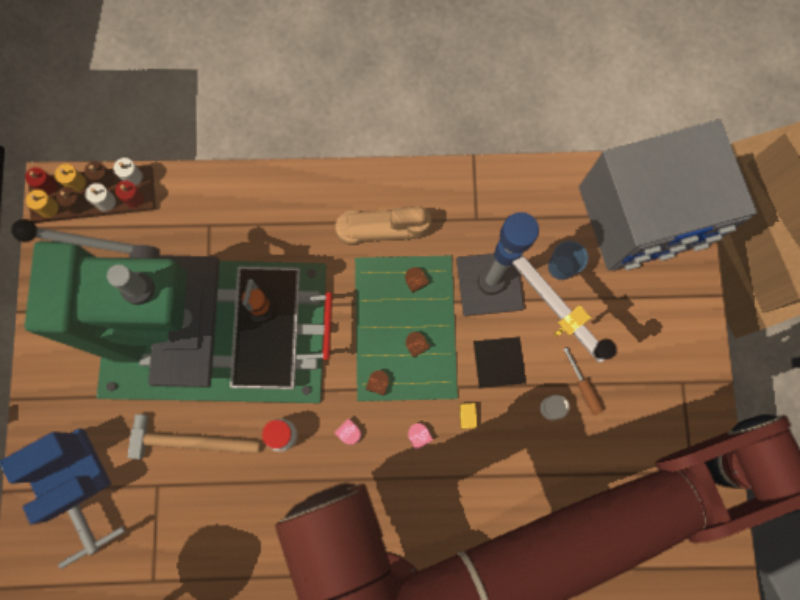

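View pics/scene0b.png

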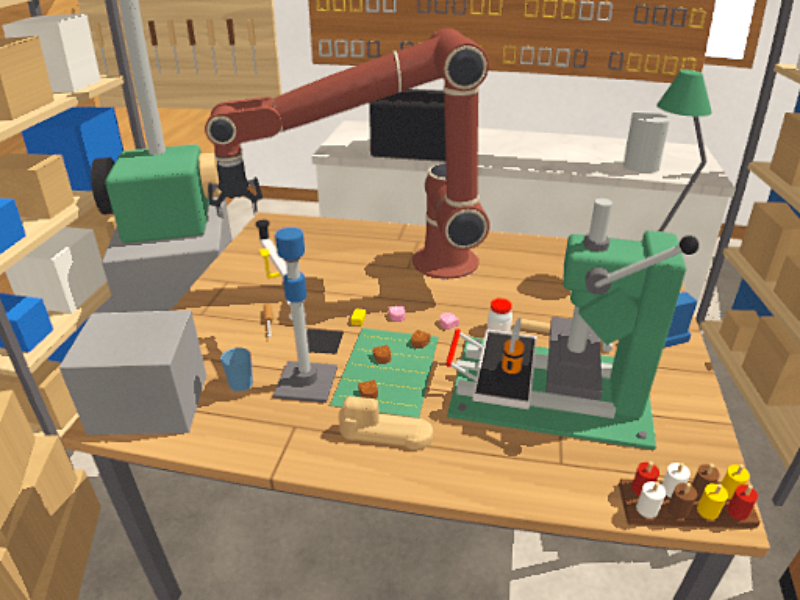

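Top view (800-px scale): the three brown heels are on the green mat at (417,279), (417,343) and (379,382). Look-alikes for the heels are pink D's at (348,432) and (420,434), off the mat, and the wax at (468,415). The burnisher is at (257,300) on the bed and the boom knob at (604,350). The column is at about (492,283) and the park square at (499,362). I choose the brown ones on the mat.

```bash
cat >> h.py <<'E'
def blobs(im,lo,hi,amin=20,roi=None):
    h=cv2.cvtColor(im,cv2.COLOR_BGR2HSV); m=cv2.inRange(h,np.array(lo),np.array(hi))
    if roi: k=np.zeros_like(m);k[roi[1]:roi[3],roi[0]:roi[2]]=255;m&=k
    n,l,s,c=cv2.connectedComponentsWithStats(m)
    return [(l==i,s[i],c[i]) for i in range(1,n) if s[i][4]>=amin]
E
python3 - <<'E'
from h import *
im=cv2.imread("pics/top0.png");d=np.load("top0.npy");c=cam("top");P=cloud(c,d)
print("heels")
for m,s,ce in blobs(im,(0,110,40),(14,255,190),25,(225,160,295,258)):
    p=P[m]; t=p[p[:,2]>0.018]; print(s,ce.round(1),onz(c,ce,0.022).round(4), len(t),np.median(t,0).round(4) if len(t) else '')
for nm,(lo,hi,roi) in dict(red=((0,180,120),(8,255,255),(195,180,225,235)),orange=((5,150,120),(20,255,255),(150,170,192,215)),yellow=((22,120,120),(35,255,255),(345,190,390,220)),blueCap=((100,120,60),(125,255,255),(310,130,350,170))).items():
    for m,s,ce in blobs(im,lo,hi,15,roi):
        p=P[m]; print(nm,s,ce.round(1),np.median(p,0).round(4),p[:,:].min(0).round(3),p.max(0).round(3))
# geometric
def px(u,v): return P[int(v*.64),int(u*.64)].round(4)
for nm,u,v in [("knob",604,349),("park",499,362),("bed floor",280,360),("bedfloor2",285,300),("platen",165,350),("head",140,290),("head2",195,290),("platen2",205,370),("base",470,300)]: print(nm,px(u,v))
# dark bed region corners: rim
w=P[165:255,145:195]; 
# burnisher points: inside bed xy, z>0.1
m=(P[...,2]>0.08)&(P[...,2]<.3); m[:, :140]=0; m[:,192:]=0; m[:165]=0;m[255:]=0
print("burn pts",P[m].round(3).tolist()[:60])
cv2.imwrite("pics/crop.png",np.hstack([cv2.resize(im[155:255,130:230],(400,400),interpolation=cv2.INTER_CUBIC),cv2.resize(im[155:255,215:315],(400,400),interpolation=cv2.INTER_CUBIC)]))
sc=cv2.imread("pics/scene0.png")
E
```

```text
heels
[225 160  70  98 812] [264.  200.2] [ 0.586  -0.0888  0.022 ] 7 [ 0.2851 -0.0292  1.6255]
[260 171  14  16 148] [265.7 178.2] [ 0.6606 -0.0967  0.022 ] 139 [ 0.6606 -0.0953  0.0244]
[260 213  15  15 149] [266.2 219.5] [ 0.5216 -0.0941  0.022 ] 146 [ 0.5204 -0.0934  0.0242]
[235 237  14  16 155] [241.7 244.3] [ 0.4424 -0.0122  0.022 ] 143 [ 0.4426 -0.0133  0.0246]
red [207 187   5  43 152] [209.  208.1] [0.5521 0.0874 0.0918] [0.485 0.08  0.081] [0.619 0.095 0.101]
yellow [361 201  10  12  44] [365.8 206.5] [ 0.5128 -0.3572  0.2856] [ 0.497 -0.37   0.28 ] [ 0.527 -0.345  0.294]
knob [ 0.4598 -0.3965  0.33  ]
park [ 0.4828 -0.2685 -0.0024]
bed floor [0.4891 0.1858 0.0583]
bedfloor2 [0.613  0.1771 0.0554]
platen [0.5047 0.4007 0.1238]
head [0.5556 0.3524 0.4382]
head2 [0.6216 0.3431 0.1382]
platen2 [0.4659 0.3214 0.1242]
base [ 0.6127 -0.2098  0.0132]
burn pts [[0.624, 0.226, 0.2], [0.621, 0.221, 0.209], [0.623, 0.22, 0.202], [0.618, 0.224, 0.209], [0.618, 0.221, 0.211], [0.619, 0.219, 0.207], [0.62, 0.217, 0.202], [0.616, 0.225, 0.207], [0.616, 0.222, 0.206], [0.615, 0.218, 0.212
[... 443 characters left out ...]
0.223, 0.166], [0.616, 0.22, 0.167], [0.618, 0.218, 0.157], [0.604, 0.227, 0.207], [0.604, 0.224, 0.206], [0.605, 0.222, 0.202], [0.616, 0.228, 0.152], [0.616, 0.225, 0.152], [0.616, 0.222, 0.152], [0.615, 0.218, 0.156], [0.617, 0.217, 0.147], [0.618, 0.214, 0.143], [0.624, 0.216, 0.114], [0.632, 0.218, 0.08], [0.615, 0.241, 0.145], [0.601, 0.227, 0.208], [0.601, 0.225, 0.205], [0.602, 0.222, 0.203], [0.614, 0.229, 0.146], [0.614, 0.226, 0.149], [0.613, 0.222, 0.151], [0.613, 0.219, 0.149], [0.612, 0.216, 0.153], [0.614, 0.214, 0.146], [0.614, 0.211, 0.147], [0.623, 0.215, 0.102], [0.627, 0.211, 0.088], [0.597, 0.23, 0.209], [0.598, 0.227, 0.206], [0.597, 0.224, 0.21], [0.599, 0.222, 0.203]]
```

View pics/crop.png

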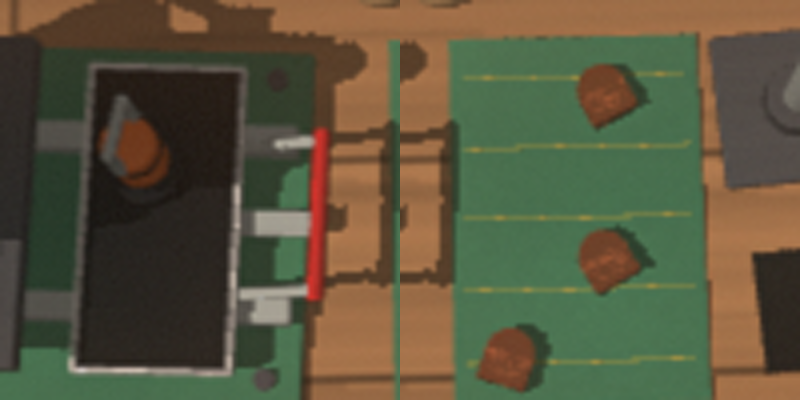

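Crop: the bail bar is on the bed at about (115,130) and the heels, chosen for being brown D's on the mat, are at (608,95), (610,260) and (512,358). Next I fit the bail, bed and boom lines.

```bash
cat >> h.py <<'E'
def rowto(pos,cang,grasp=True):
    """pos: world target of grasp point(54mm ahead) ; cang: world angle of closing axis(tool y); tool down. returns row, nrows"""
    o=ctrl.get_obs(); M=R.from_rotvec(o["tool_rot"]).as_matrix()
    best=None
    for a in(cang,cang+np.pi):
        y=np.array([np.cos(a),np.sin(a),0]);z=np.array([0,0,-1.]);x=np.cross(y,z)
        D=np.column_stack([x,y,z]); t=R.from_matrix(M.T@D).as_rotvec()
        if best is None or np.linalg.norm(t)<np.linalg.norm(best[1]): best=(D,t)
    tcp=np.array(pos)+np.array([0,0,.054 if grasp else 0])
    dp=M.T@(tcp-o["tool_pos"])
    n=max(np.linalg.norm(dp)/.05,np.degrees(np.linalg.norm(best[1]))/8.59)
    return np.r_[dp/.6,best[1]/(np.pi/2)].round(4).tolist(),round(float(n),1),o["q"][5].round(2)
def line(p):
    c=p.mean(0);u,s,v=np.linalg.svd(p-c);d=v[0]; t=(p-c)@d; return c+d*(t.min()+t.max())/2,np.degrees(np.arctan2(d[1],d[0])),t.max()-t.min()
E
python3 - <<'E'
from h import *
im=cv2.imread("pics/top0.png");d=np.load("top0.npy");c=cam("top");P=cloud(c,d)
m=(P[...,2]>0.196)&(P[...,2]<.25); k=np.zeros_like(m);k[165:255,145:192]=1
b=P[m&k]; print("bail",line(b[:,:2]),np.median(b[:,2]))
r=[m for m,s,ce in blobs(im,(0,180,120),(8,255,255),15,(195,180,225,235))][0]; print("handle",line(P[r][:,:2]),np.median(P[r][:,2]))
k=np.zeros_like(m);k[150:240,300:400]=1
a=P[k&(P[...,2]>.275)&(P[...,2]<.3)];print("boom",line(a[:,:2]),len(a),a.max(0),a.min(0))
a=P[k&(P[...,2]>.315)&(P[...,2]<.345)&(P[...,0]<.5)];print("knob",a.mean(0),(a.max(0)+a.min(0))/2,len(a))
k[:]=0;k[120:200,290:350]=1;a=P[k&(P[...,2]>.39)&(P[...,2]<.44)];print("cap",(a.max(0)+a.min(0))/2,a.max(0)-a.min(0))
# park: dark square contour
g=cv2.cvtColor(im,cv2.COLOR_BGR2GRAY)[205:255,295:345]; q=(g<45).astype(np.uint8)
n,l,s,ce=cv2.connectedComponentsWithStats(q);i=1+np.argmax(s[1:,4]);cn=cv2.findContours((l==i).astype(np.uint8),0,2)[0][0]
print(s[i],onz(c,ce[i]+[295,205],0.002))
print([onz(c,np.array(p)+[295,205],0.002).round(3).tolist() for p in cv2.boxPoints(cv2.minAreaRect(cn))])
m=(P[...,2]>0.2)&(P[...,1]>.2)&(P[...,1]<.36)&(P[...,0]>.4)&(P[...,0]<.75); a=P[m]
for z in np.arange(.1,.5,.05):
    s=P[(P[...,2]>z)&(P[...,2]<z+.05)&(P[...,1]>.15)&(P[...,0]>.4)&(P[...,0]<.75)]
    if len(s)>3: print("z",z.round(2),"n",len(s),"ymin",np.sort(s[:,1])[:3].round(3),s[:,0].min().round(3),s[:,0].max().round(3))
bm=line(b[:,:2]); print(rowto([bm[0][0]-.0,bm[0][1],.30],np.radians(bm[1]+90)))
E
```

```text
bail (array([0.59874787, 0.22521063]), np.float64(167.8268115401883), np.float64(0.04958592740087027)) 0.2063828772933366
handle (array([0.55199623, 0.08730928]), np.float64(177.03432215901884), np.float64(0.13485944062404964)) 0.09183154469499222
boom (array([ 0.55676133, -0.32501586]), np.float64(-141.01412497433742), np.float64(0.2758288618494061)) 802 [ 0.66172448 -0.23143086  0.29982808] [ 0.44368728 -0.40894164  0.27505747]
knob [ 0.46038923 -0.40096268  0.329558  ] [ 0.46031115 -0.40103671  0.32935061] 151
cap [ 0.64914379 -0.25502319  0.40286668] [0.05863269 0.05783509 0.02545048]
[  9  11  32  32 832] [ 0.47990113 -0.26920124  0.002     ]
[[0.524, -0.219, 0.002], [0.533, -0.314, 0.002], [0.436, -0.32, 0.002], [0.427, -0.225, 0.002]]
z 0.1 n 2515 ymin [0.204 0.204 0.204] 0.433 0.699
z 0.15 n 199 ymin [0.204 0.206 0.207] 0.496 0.624
z 0.2 n 167 ymin [0.217 0.218 0.219] 0.496 0.623
z 0.25 n 287 ymin [0.354 0.354 0.355] 0.496 0.518
z 0.3 n 474 ymin [0.31 0.31 0.31] 0.496 0.642
z 0.35 n 2746 ymin [0.309 0.309 0.309] 0.496 0.65
z 0.4 n 2366 ymin [0.317 0.318 0.32 ] 0.495 0.655
z 0.45 n 484 ymin [0.348 0.348 0.348] 0.547 0.665
([1.0619, -0.9474, -0.0833, -0.0012, 0.0002, 0.4203], 17.1, np.float64(-0.12))
```

>>> apply_moves:
  rows: [0.53,-0.47,-0.083,0,0,0.21,0.53,-0.47,-0.083,0,0,0.21,0.53,-0.47,-0.083,0,0,0.21,0.53,-0.47,-0.083,0,0,0.21,0.53,-0.47,-0.083,0,0,0.21,0.53,-0.47,-0.083,0,0,0.21,0.53,-0.47,-0.083,0,0,0.21,0.53,-0.47,-0.083,0,0,0.21,0.53,-0.47,-0.083,0,0,0.21,0.53,-0.47,-0.083,0,0,0.21]

```text
t: 1.1
tool_pos: [0.436, -0.1687, 0.3541]
tool_rot: [-3.135, -0.193, -0.002]
contact_force: [-0.6, -0.7, -0.0]
opening: 0.0854
grip_force: 0.0
```

```bash
python3 - <<'E'
from h import *
print(ctrl.get_obs()["tool_pos"])
print(rowto([.599,.2252,.29],np.radians(77.8)))
E
```

```text
[ 0.43599323 -0.16873342  0.35407943]
([0.3503, -0.6182, 0.0172, -0.0002, -0.0006, 0.214], 8.5, np.float64(0.92))
```

>>> apply_moves:
  rows: [0.35,-0.618,0.017,0,0,0.214,0.35,-0.618,0.017,0,0,0.214,0.35,-0.618,0.017,0,0,0.214,0.35,-0.618,0.017,0,0,0.214,0.35,-0.618,0.017,0,0,0.214,0.35,-0.618,0.017,0,0,0.214,0.35,-0.618,0.017,0,0,0.214,0.35,-0.618,0.017,0,0,0.214,0.35,-0.618,0.017,0,0,0.214,0.35,-0.618,0.017,0,0,0.214,0.35,-0.618,0.017,0,0,0.214,0.35,-0.618,0.017,0,0,0.214]

```text
t: 2.3
tool_pos: [0.6001, 0.22, 0.3431]
tool_rot: [3.122, -0.344, -0.001]
contact_force: [-0.3, 0.3, 0.6]
opening: 0.0855
grip_force: 0.0
```

```bash
python3 - <<'E'
from h import *
o=ctrl.get_obs();im,d=ctrl.get_image("wrist");cv2.imwrite("pics/w1.png",im)
P=cloud(cam("wrist",o),d); 
m=(P[...,2]>0.19)&(P[...,2]<.22)&(d>.05)&(abs(P[...,0]-.6)<.06)&(abs(P[...,1]-.225)<.06); b=P[m];print(len(b),line(b[:,:2]),np.median(b[:,2]),b.max(0),b.min(0))
print(o["tool_pos"],rowto([.599,.2252,.205],np.radians(77.8)))
E
```

```text
625 (array([0.60152056, 0.22853953]), np.float64(166.7529472684296), np.float64(0.050236478420298325)) 0.2072328917078372 [0.62632357 0.23724781 0.20914735] [0.57633876 0.21954049 0.19004935]
[0.60011235 0.2200026  0.34305914] ([-0.0036, -0.0083, 0.1407, 0.0003, 0.0001, -0.0045], 1.7, np.float64(2.03))
```

View pics/w1.png

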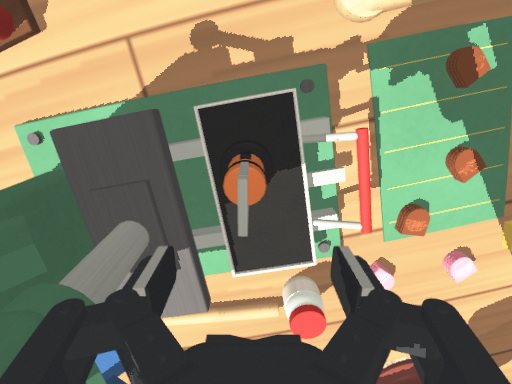

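```bash
python3 - <<'E'
from h import *
print(ctrl.get_obs()["tool_pos"],rowto([.6015,.2285,.203],np.radians(76.8)))
E
```

```text
[0.60006209 0.21987859 0.34341226] ([-0.0008, -0.0146, 0.144, 0.0003, 0.0001, 0.0066], 1.7, np.float64(2.03))
```

>>> apply_moves:
  rows: [0,-0.014,0.05,0,0,0.006,0,-0.014,0.1,0,0,0.006,0,-0.014,0.144,0,0,0.006,0,-0.014,0.144,0,0,0.006,0,-0.014,0.144,0,0,0.006,0,-0.014,0.144,0,0,0.006]

```text
t: 2.95
tool_pos: [0.6028, 0.2293, 0.2598]
tool_rot: [-3.12, 0.358, -0.006]
contact_force: [0.5, -0.4, -0.2]
opening: 0.0855
grip_force: 0.0
```

>>> apply_moves:
  rows: [0,0,0,0,0,0,0,0,0,0,0,0,0,0,0,0,0,0,0,0,0,0,0,0,0,0,0,0,0,0,0,0,0,0,0,0,0,0,0,0,0,0,0,0,0,0,0,0]
  grip: 0
  grip_force: 60

```text
t: 3.75
tool_pos: [0.6019, 0.2295, 0.2572]
tool_rot: [3.121, -0.357, -0.0]
contact_force: [-0.7, -1.5, 1.3]
opening: 0.0069
grip_force: 59.1
```

>>> apply_moves:
  rows: [0,0,-0.04,0,0,0,0,0,-0.09,0,0,0,0,0,-0.13,0,0,0,0,0,-0.13,0,0,0,0,0,-0.13,0,0,0]

```text
t: 4.25
tool_pos: [0.6015, 0.2297, 0.3336]
tool_rot: [3.121, -0.357, -0.003]
contact_force: [0.2, -0.2, -4.6]
opening: 0.0068
grip_force: 58.9
```

```bash
python3 - <<'E'
from h import *
print(ctrl.get_obs()["tool_pos"],rowto([.480,-.267,.26],np.radians(94.2)))
E
```

```text
[0.6014993  0.22969838 0.33356346] ([-0.0105, 0.8522, 0.033, 0.0001, 0.0011, -0.1915], 10.2, np.float64(2.05))
```

>>> apply_moves:
  rows: [-0.001,0.03,0.0,0,0,-0.01,-0.002,0.08,0.0,0,0,-0.02,-0.003,0.14,0.0,0,0,-0.03,-0.003,0.2,0.0,0,0,-0.05,-0.004,0.26,0.0,0,0,-0.06,-0.005,0.32,0,0,0,-0.08,-0.006,0.38,0,0,0,-0.09,-0.006,0.44,0,0,0,-0.11,-0.007,0.5,0,0,0,-0.12,-0.008,0.56,0,0,0,-0.14,-0.009,0.62,0,0,0,-0.15,-0.01,0.68,0,0,0,-0.17,-0.01,0.73,0,0,0,-0.18,-0.01,0.77,0,0,0,-0.19,-0.01,0.8,0,0,0,-0.19,-0.01,0.825,0,0,0,-0.19,-0.01,0.845,0,0,0,-0.19,-0.01,0.852,0,0,0,-0.19,-0.01,0.852,0,0,0,-0.19,-0.01,0.852,0,0,0,-0.19]

```text
t: 6.25
tool_pos: [0.4808, -0.2664, 0.3349]
tool_rot: [-3.139, -0.112, 0.0]
contact_force: [-0.0, 0.5, -4.0]
opening: 0.0065
grip_force: 58.9
```

```bash
python3 - <<'E'
from h import *
o=ctrl.get_obs();im,d=ctrl.get_image("wrist");cv2.imwrite("pics/w2.png",im)
s,_=ctrl.get_image("scene"); cv2.imwrite("pics/s2.png",np.hstack([cv2.resize(im,(400,300)),cv2.resize(s[80:290,60:340],(400,300))]))
print(o["tool_pos"],rowto([.480,-.267,.1495],np.radians(94.2)))
E
```

```text
[ 0.48083771 -0.266424    0.334935  ] ([-0.0016, 0.001, 0.2194, -0.0001, -0.0001, -0.001], 2.6, np.float64(0.86))
```

View pics/s2.png

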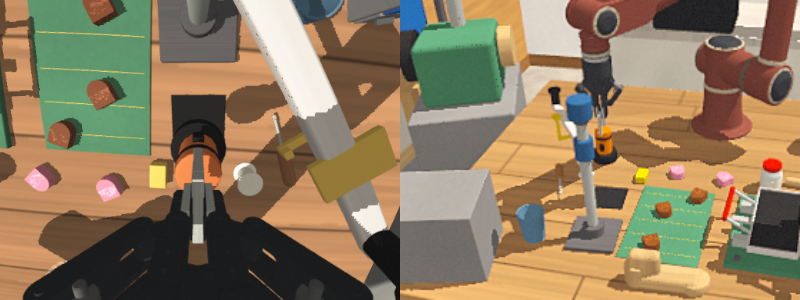

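Wrist view: the burnisher hangs by its bail at (195,165), with the park square behind it at (200,110). The boom and hook are at right (350,160), clear of it. Lowering.

>>> apply_moves:
  rows: [0,0,0.03,0,0,0,0,0,0.07,0,0,0,0,0,0.11,0,0,0,0,0,0.15,0,0,0,0,0,0.18,0,0,0,0,0,0.2,0,0,0,0,0,0.21,0,0,0,0,0,0.217,0,0,0,0,0,0.217,0,0,0,0,0,0.217,0,0,0]

```text
t: 7.35
tool_pos: [0.4812, -0.2673, 0.206]
tool_rot: [3.139, 0.111, 0.002]
contact_force: [-0.3, 0.7, -4.9]
opening: 0.0068
grip_force: 58.9
```

>>> apply_moves:
  rows: [0,0,0.002,0,0,0,0,0,0.004,0,0,0,0,0,0.004,0,0,0]

```text
t: 7.65
tool_pos: [0.4807, -0.267, 0.2026]
tool_rot: [3.14, 0.111, 0.0]
contact_force: [-0.4, 0.8, -4.5]
opening: 0.0064
grip_force: 58.9
```

>>> apply_moves:
  rows: [0,0,0.002,0,0,0,0,0,0.003,0,0,0,0,0,0.003,0,0,0]

```text
t: 7.95
tool_pos: [0.4809, -0.2672, 0.2012]
tool_rot: [3.139, 0.111, 0.001]
contact_force: [-0.6, 0.0, -2.8]
opening: 0.0069
grip_force: 59.1
```

>>> apply_moves:
  rows: [0,0,0,0,0,0,0,0,0,0,0,0,0,0,0,0,0,0,0,0,-0.05,0,0,0,0,0,-0.1,0,0,0,0,0,-0.18,0,0,0,0,0,-0.26,0,0,0,0,0,-0.34,0,0,0,0,0,-0.34,0,0,0,0,0,-0.34,0,0,0]
  grip: 0.5

```text
t: 8.95
tool_pos: [0.481, -0.2673, 0.4072]
tool_rot: [3.137, 0.111, 0.006]
contact_force: [0.5, -0.1, -0.3]
opening: 0.0427
grip_force: 0.0
```

```bash
python3 - <<'E'
from h import *
o=ctrl.get_obs();im,d=ctrl.get_image("wrist");cv2.imwrite("pics/w3.png",im);P=cloud(cam("wrist",o),d)
b=P[(P[...,2]>0.135)&(P[...,2]<.165)&(abs(P[...,0]-.48)<.05)&(abs(P[...,1]+.267)<.05)&(d>.05)];print("bail",len(b),line(b[:,:2]),np.median(b[:,2]))
a=P[(P[...,2]>.275)&(P[...,2]<.3)&(d>.05)&(P[...,1]<-.29)&(P[...,1]>-.42)&(P[...,0]<.62)];print("boom",line(a[:,:2]),len(a))
t,_=ctrl.get_image("top");d=_;cv2.imwrite("pics/t3.png",t);P=cloud(cam("top"),d)
k=np.zeros(d.shape,bool);k[150:260,300:420]=1
a=P[k&(P[...,2]>.315)&(P[...,2]<.345)&(P[...,0]<.5)&(P[...,1]<-.36)];print("knob",(a.max(0)+a.min(0))/2,a.max(0)-a.min(0),len(a))
o=ctrl.get_obs();print(o["tool_pos"],o["q"])
kx=np.array([.46,-.401]); print(rowto([*kx,.39],np.radians(37.7+90)))
E
```

```text
bail 292 (array([ 0.48065534, -0.26748098]), np.float64(-175.9890196038741), np.float64(0.04939945667144166)) 0.15129554054067879
boom (array([ 0.53336149, -0.34667034]), np.float64(-142.59950621795443), np.float64(0.20554637520435437)) 9788
knob [ 0.4597036  -0.40097667  0.32958597] [0.03307394 0.03662579 0.01304026] 136
[ 0.48038836 -0.26678824  0.40319225] [-6.42407399e-01 -1.66194872e-01  1.65988156e+00  3.38738399e-05
  1.65010481e+00  8.57603370e-01]
([-0.0498, 0.2206, -0.0683, -0.0012, 0.0007, -0.3738], 3.9, np.float64(0.86))
```

>>> apply_moves:
  rows: [-0.05,0.222,-0.068,0,0,-0.374,-0.05,0.222,-0.068,0,0,-0.374,-0.05,0.222,-0.068,0,0,-0.374,-0.05,0.222,-0.068,0,0,-0.374,-0.05,0.222,-0.068,0,0,-0.374,-0.05,0.222,-0.068,0,0,-0.374,-0.05,0.222,-0.068,0,0,-0.374,-0.05,0.222,-0.068,0,0,-0.374]
  grip: 1

```text
t: 9.85
tool_pos: [0.4604, -0.4011, 0.4449]
tool_rot: [-2.972, -1.015, 0.001]
contact_force: [0.2, 0.1, 0.3]
opening: 0.0851
grip_force: 0.0
```

```bash
python3 - <<'E'
from h import *
o=ctrl.get_obs();im,d=ctrl.get_image("wrist");P=cloud(cam("wrist",o),d)
a=P[(P[...,2]>.32)&(P[...,2]<.34)&(d>.05)&(abs(P[...,1]+.40)<.05)&(abs(P[...,0]-.46)<.05)];print(len(a),(a.max(0)+a.min(0))/2 if len(a) else '')
print(o["tool_pos"],rowto([.46,-.402,.305],np.radians(127.4)))
E
```

```text
1698 [ 0.46187567 -0.4006637   0.32620805]
[ 0.46038266 -0.40111334  0.44488939] ([-0.0013, 0.0007, 0.1436, -0.0003, 0.0, 0.0036], 1.7, np.float64(0.07))
```

>>> apply_moves:
  rows: [0.001,0,0.05,0,0,0.004,0.001,0,0.1,0,0,0.004,0.001,0,0.13,0,0,0.004,0.001,0,0.143,0,0,0.004,0.001,0,0.143,0,0,0.004,0.001,0,0.143,0,0,0.004]

```text
t: 10.5
tool_pos: [0.461, -0.4019, 0.3613]
tool_rot: [2.974, 1.005, 0.001]
contact_force: [0.6, 0.2, 0.1]
opening: 0.0851
grip_force: 0.0
```

>>> apply_moves:
  rows: [0,0,0,0,0,0,0,0,0,0,0,0,0,0,0,0,0,0,0,0,0,0,0,0,0,0,0,0,0,0,0,0,0,0,0,0]
  grip: 0
  grip_force: 60

```text
t: 11.1
tool_pos: [0.4608, -0.4017, 0.36]
tool_rot: [2.976, 1.006, 0.001]
contact_force: [0.8, -0.7, 0.9]
opening: 0.0343
grip_force: 59.4
```

```bash
python3 - <<'E'
from h import *
o=ctrl.get_obs();M=R.from_rotvec(o["tool_rot"]).as_matrix();C=np.array([.650,-.2555]);p=o["tool_pos"][:2]
v=p-C; print(np.degrees(np.arctan2(-v[1],-v[0])),np.linalg.norm(v))
for f in [3,6,10,14,18,22,26,30,33.6]:
    q=C+R.from_euler('z',-f,degrees=True).as_matrix()[:2,:2]@v
    print(f,(M.T@np.r_[q-p,0]/.6).round(3),"turn",round(f/90,3))
E
```

```text
37.68786864200399 0.2391472418170796
3 [ 0.    -0.021 -0.   ] turn 0.033
6 [ 0.002 -0.042 -0.   ] turn 0.067
10 [ 0.006 -0.069 -0.   ] turn 0.111
14 [ 0.011 -0.096 -0.   ] turn 0.156
18 [ 0.019 -0.123 -0.   ] turn 0.2
22 [ 0.028 -0.149 -0.   ] turn 0.244
26 [ 0.039 -0.175 -0.   ] turn 0.289
30 [ 0.052 -0.2   -0.   ] turn 0.333
33.6 [ 0.065 -0.221 -0.   ] turn 0.373
```

>>> apply_moves:
  rows: [0,0,0.01,0,0,0,0,0,0.03,0,0,0,0,0,0.05,0,0,0,0,0,0.07,0,0,0,0,0,0.09,0,0,0,0,0,0.11,0,0,0,0,0,0.13,0,0,0,0,0,0.15,0,0,0,0,0,0.165,0,0,0,0,0,0.175,0,0,0,0,0,0.175,0,0,0,0,0,0.175,0,0,0]
  grip_force: 100

```text
t: 12.3
tool_pos: [0.4634, -0.4009, 0.2578]
tool_rot: [2.973, 1.007, 0.012]
contact_force: [6.8, 7.1, 11.0]
opening: 0.0331
grip_force: 98.3
```

```bash
python3 - <<'E'
from h import *
o=ctrl.get_obs();im,d=ctrl.get_image("wrist");cv2.imwrite("pics/w4.png",im);P=cloud(cam("wrist",o),d)
a=P[(P[...,2]>.165)&(P[...,2]<.2)&(d>.05)&(P[...,1]<-.28)&(P[...,1]>-.36)];print(len(a),a[:,2].mean(),line(a[:,:2])[:2])
b=P[(P[...,2]>0.14)&(P[...,2]<.158)&(abs(P[...,0]-.48)<.05)&(abs(P[...,1]+.267)<.03)&(d>.05)];print("bail",len(b),line(b[:,:2]),np.median(b[:,2]))
E
```

```text
7357 0.18893595155699736 (array([ 0.53256648, -0.3429807 ]), np.float64(-155.01219128548934))
bail 1681 (array([ 0.48074161, -0.2697564 ]), np.float64(-175.75633043235683), np.float64(0.05048939835560383)) 0.1507528892182272
```

View pics/w4.png

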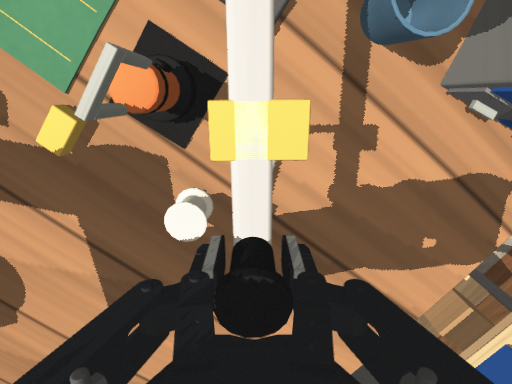

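Wrist view: the boom is lowered with the knob in the grip at (255,290). The hook block is at (260,130) and the bail at (100,80), with the burnisher on the park square. Swinging the hook in.

>>> apply_moves:
  rows: [0,0,0.005,0,0,0,0,-0.011,0.005,0,0,0.017,0,-0.021,0.005,0,0,0.033,0.001,-0.032,0.005,0,0,0.05,0.002,-0.042,0.005,0,0,0.067,0.004,-0.055,0.005,0,0,0.089,0.006,-0.069,0.005,0,0,0.111,0.008,-0.083,0.005,0,0,0.133,0.011,-0.096,0.005,0,0,0.156,0.015,-0.11,0.005,0,0,0.178,0.019,-0.123,0.005,0,0,0.2,0.023,-0.136,0.005,0,0,0.222,0.028,-0.149,0.005,0,0,0.244,0.028,-0.149,0.005,0,0,0.244,0.028,-0.149,0.005,0,0,0.244]

```text
t: 13.85
tool_pos: [0.4227, -0.3205, 0.2555]
tool_rot: [3.108, 0.423, 0.015]
contact_force: [7.2, 3.3, 11.0]
opening: 0.0331
grip_force: 98.2
```

```bash
python3 - <<'E'
from h import *
o=ctrl.get_obs();im,d=ctrl.get_image("wrist");P=cloud(cam("wrist",o),d)
b=P[(P[...,2]>0.14)&(P[...,2]<.158)&(abs(P[...,0]-.48)<.05)&(abs(P[...,1]+.267)<.03)&(d>.05)];print("bail",len(b),line(b[:,:2]),np.median(b[:,2]))
h=cv2.cvtColor(im,cv2.COLOR_BGR2HSV);w=(h[...,1]<60)&(h[...,2]>100)&(P[...,2]>.165)&(P[...,2]<.2)&(d>.05);print("boomtop",w.sum(),np.median(P[w][:,2]))
a=P[w]; print("boom line",line(a[:,:2]))
M=R.from_rotvec(o["tool_rot"]).as_matrix();C=np.array([.650,-.2555]);p=o["tool_pos"][:2]
v=p-C; th=np.degrees(np.arctan2(-v[1],-v[0]));print(th,np.linalg.norm(v))
for f in [2,4,6,8,10,th-4.05]:
    q=C+R.from_euler('z',-f,degrees=True).as_matrix()[:2,:2]@v
    print(round(f,2),(M.T@np.r_[q-p,0]/.6).round(3),"turn",round(f/90,3))
E
```

```text
bail 1249 (array([ 0.48059376, -0.26901539]), np.float64(-175.79434465167486), np.float64(0.04980449264740529)) 0.151116521949031
boomtop 8109 0.18724186246788815
boom line (array([ 0.48518344, -0.30303174]), np.float64(-163.8916641763321), np.float64(0.12422570933281121))
15.952918847069151 0.2364388015893146
2 [ 0.    -0.014 -0.   ] turn 0.022
4 [ 0.001 -0.027 -0.   ] turn 0.044
6 [ 0.002 -0.041 -0.   ] turn 0.067
8 [ 0.003 -0.055 -0.   ] turn 0.089
10 [ 0.005 -0.068 -0.   ] turn 0.111
11.9 [ 0.008 -0.081 -0.   ] turn 0.132
```

>>> apply_moves:
  rows: [0,0,0.006,0,0,0,0,-0.007,0.006,0,0,0.011,0,-0.014,0.006,0,0,0.022,0,-0.02,0.006,0,0,0.033,0.001,-0.027,0.006,0,0,0.044,0.001,-0.034,0.006,0,0,0.056,0.002,-0.041,0.006,0,0,0.067,0.002,-0.048,0.006,0,0,0.078,0.003,-0.055,0.006,0,0,0.089,0.004,-0.062,0.006,0,0,0.1,0.005,-0.068,0.006,0,0,0.111,0.006,-0.074,0.006,0,0,0.12,0.007,-0.079,0.006,0,0,0.129,0.007,-0.079,0.006,0,0,0.129,0.007,-0.079,0.006,0,0,0.129]

```text
t: 15.4
tool_pos: [0.4143, -0.2742, 0.2521]
tool_rot: [3.135, 0.106, 0.016]
contact_force: [8.5, 2.3, 9.9]
opening: 0.0328
grip_force: 98.2
```

```bash
python3 - <<'E'
from h import *
o=ctrl.get_obs();im,d=ctrl.get_image("wrist");P=cloud(cam("wrist",o),d)
s,_=ctrl.get_image("scene"); cv2.imwrite("pics/s5.png",np.hstack([cv2.resize(im,(400,400)),cv2.resize(s[130:250,140:240],(400,400),interpolation=cv2.INTER_CUBIC)]))
print(o["tool_pos"])
E
```

```text
[ 0.41428357 -0.27418506  0.25213642]
```

View pics/s5.png

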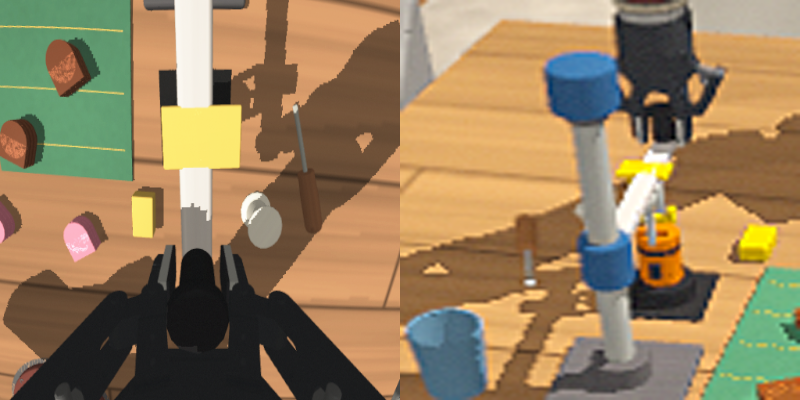

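The burnisher stands upright under the boom, with the hook foot at the bail (scene crop 655,215). Letting the arm rise.

>>> apply_moves:
  rows: [0,0,-0.01,0,0,0,0,0,-0.02,0,0,0,0,0,-0.03,0,0,0,0,0,-0.04,0,0,0,0,0,-0.05,0,0,0,0,0,-0.06,0,0,0,0,0,-0.07,0,0,0,0,0,-0.08,0,0,0,0,0,-0.09,0,0,0,0,0,-0.09,0,0,0]

```text
t: 16.5
tool_pos: [0.413, -0.2737, 0.3046]
tool_rot: [3.137, 0.106, 0.01]
contact_force: [5.2, 1.9, 6.0]
opening: 0.0329
grip_force: 98.6
```

>>> apply_moves:
  rows: [0,0,-0.015,0,0,0,0,0,-0.03,0,0,0,0,0,-0.045,0,0,0,0,0,-0.06,0,0,0,0,0,-0.07,0,0,0,0,0,-0.08,0,0,0,0,0,-0.087,0,0,0,0,0,-0.092,0,0,0,0,0,-0.092,0,0,0]

```text
t: 17.4
tool_pos: [0.4113, -0.2735, 0.357]
tool_rot: [-3.139, -0.104, -0.0]
contact_force: [6.1, 1.8, 1.0]
opening: 0.0331
grip_force: 98.9
```

>>> apply_moves:
  rows: [0,0,0,0,0,0,0,0,0,0,0,0,0,0,0,0,0,0,0,0,0,0,0,0,0,0,0,0,0,0]
  grip: 1

```text
t: 17.9
tool_pos: [0.411, -0.2736, 0.3571]
tool_rot: [-3.14, -0.103, 0.001]
contact_force: [0.0, 0.3, 0.5]
opening: 0.0855
grip_force: 0.0
```

>>> apply_moves:
  rows: [0,0,-0.03,0,0,0,0,0,-0.08,0,0,0,0,0,-0.15,0,0,0,0,0,-0.2,0,0,0,0,0,-0.2,0,0,0]

```text
t: 18.4
tool_pos: [0.4116, -0.274, 0.4835]
tool_rot: [3.133, 0.103, 0.011]
contact_force: [-0.2, -0.3, 0.3]
opening: 0.0857
grip_force: 0.0
```

```bash
cat >> h.py <<'E'
def heels(im,c,P,roi=None,amin=60,z=.025):
    out=[]
    for m,s,ce in blobs(im,(0,110,30),(14,255,200),amin,roi):
        t=P[m]; t=t[(t[:,2]>z-.006)&(t[:,2]<z+.008)]
        if len(t)<30: continue
        if len(t)<.6*m.sum(): continue
        xy=t[:,:2].astype(np.float32); (cc,wh,a)=cv2.minAreaRect(xy)
        out.append((np.array(cc).round(4),np.array(wh).round(3),round(a,1),t.mean(0).round(4),len(t)))
    return out
E
python3 - <<'E'
from h import *
t,d=ctrl.get_image("top");s,_=ctrl.get_image("scene")
cv2.imwrite("pics/s6.png",np.hstack([cv2.resize(t[130:280,130:400],(400,300)),cv2.resize(s[100:280,140:380],(400,300))]))
c=cam("top");P=cloud(c,d)
for x in heels(t,c,P): print(x)
print(ctrl.get_obs()["tool_pos"])
E
```

```text
(array([ 0.6619, -0.0959]), array([0.043, 0.04 ]), 29.8, array([ 0.6602, -0.0966,  0.0253]), 124)
(array([ 0.5221, -0.0928]), array([0.045, 0.039]), 31.0, array([ 0.5207, -0.0935,  0.0248]), 139)
(array([ 0.4437, -0.0125]), array([0.039, 0.043]), 70.5, array([ 0.4421, -0.0122,  0.0248]), 133)
[ 0.41125254 -0.27365827  0.47795015]
```

View pics/s6.png

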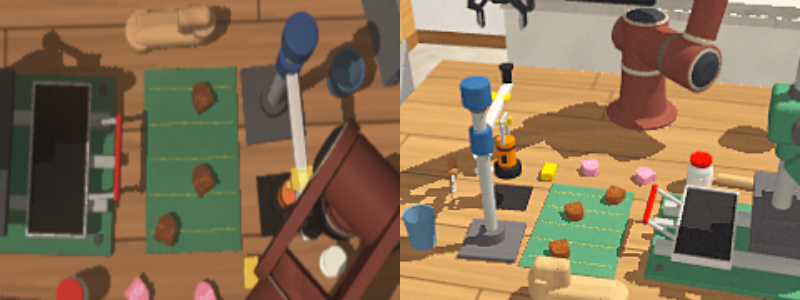

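Top view (crop): the three heels are still at (203,97), (203,180) and (166,228). The scene crop shows the burnisher hanging upright and clear at (507,155). Next, a close look at the heels.

```bash
python3 - <<'E'
from h import *
print(rowto([.50,-.08,.33],np.radians(94)))
E
```

```text
([0.1687, -0.3125, 0.1564, 0.0007, -0.0006, -0.0025], 4.7, np.float64(0.77))
```

>>> apply_moves:
  rows: [0.085,-0.156,0,0,0,0,0.169,-0.312,0.08,0,0,0,0.169,-0.312,0.156,0,0,0,0.169,-0.312,0.156,0,0,0,0.169,-0.312,0.156,0,0,0,0.169,-0.312,0.156,0,0,0,0.169,-0.312,0.156,0,0,0,0.169,-0.312,0.156,0,0,0]

```text
t: 19.3
tool_pos: [0.4999, -0.0807, 0.3838]
tool_rot: [3.14, 0.102, -0.0]
contact_force: [0.1, 0.2, 0.7]
opening: 0.0857
grip_force: 0.0
```

```bash
python3 - <<'E'
from h import *
o=ctrl.get_obs();im,d=ctrl.get_image("wrist");cv2.imwrite("pics/w7.png",im);c=cam("wrist",o);P=cloud(c,d)
print(o["tool_pos"])
for x in heels(im,c,P,amin=200): print(x)
# bed: dark interior region
r=[(m,s) for m,s,ce in blobs(im,(0,180,100),(8,255,255),100)]
for m,s in r: p=P[m]; p=p[(p[:,2]>.07)&(p[:,2]<.105)]; print("red",s,len(p), line(p[:,:2]) if len(p)>20 else '')
f=P[(P[...,2]>.05)&(P[...,2]<.0575)&(d>.05)&(P[...,1]>.12)&(P[...,1]<.3)]; print("bedfloor",len(f),f.min(0) if len(f) else'',f.max(0) if len(f) else '')
E
```

```text
[ 0.499855   -0.08072918  0.38376114]
(array([ 0.6638, -0.0945]), array([0.045, 0.041]), 28.9, array([ 0.6624, -0.0956,  0.0242]), 937)
(array([ 0.5258, -0.0916]), array([0.046, 0.039]), 30.4, array([ 0.5246, -0.0926,  0.0243]), 685)
(array([ 0.4462, -0.0115]), array([0.04 , 0.046]), 69.7, array([ 0.4455, -0.0111,  0.0244]), 617)
red [ 119   57   13  108 1123] 1119 (array([0.55416081, 0.08587893]), np.float64(177.53611110659742), np.float64(0.13398220959741236))
red [ 57 231  38  35 973] 969 (array([0.34259585, 0.18952676]), np.float64(133.93545321458967), np.float64(0.054234722783834635))
bedfloor 14260 [0.31556783 0.1415481  0.05000888] [0.6852395  0.28548445 0.05749539]
```

View pics/w7.png

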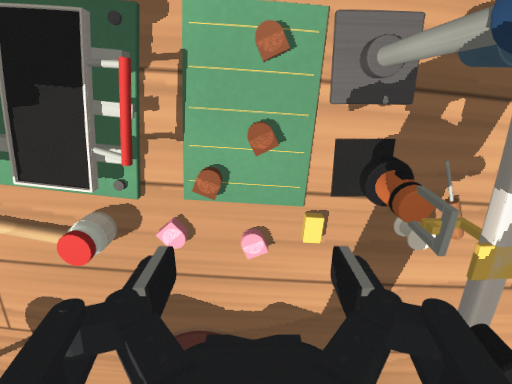

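Wrist view: brown heels at (272,40), (263,138) and (208,183). Pink ones at (172,234) and (254,244) are left alone, and the burnisher hangs at right (400,195). The measured heel sizes come out at 46 x 40 mm, as they should.

```bash
python3 - <<'E'
from h import *
print(rowto([.6638,-.0945,.12],np.radians(118.9)),rowto([.6638,-.0945,.021],np.radians(118.9)))
d=np.load("top0.npy");P=cloud(cam("top"),d)
m=(P[...,2]>.0585)&(P[...,2]<.068)&(P[...,1]>.13)&(P[...,1]<.3)&(P[...,0]>.42)&(P[...,0]<.70)
print(cv2.minAreaRect(P[m][:,:2].astype(np.float32)),m.sum())
E
```

```text
([0.2707, 0.0398, 0.3509, 0.0005, -0.0005, -0.28], 5.3, np.float64(1.2)) ([0.2706, 0.0397, 0.5159, 0.0005, -0.0005, -0.28], 7.0, np.float64(1.2))
((0.5576121211051941, 0.20551422238349915), (0.15371595323085785, 0.25035202503204346), 87.89848327636719) 755
```

>>> apply_moves:
  rows: [0.27,0.04,0.2,0,0,-0.28,0.27,0.04,0.35,0,0,-0.28,0.27,0.04,0.35,0,0,-0.28,0.27,0.04,0.35,0,0,-0.28,0.27,0.04,0.35,0,0,-0.28,0.27,0.04,0.35,0,0,-0.28,0.27,0.04,0.35,0,0,-0.28,0.27,0.04,0.35,0,0,-0.28]

```text
t: 20.15
tool_pos: [0.6635, -0.0945, 0.1748]
tool_rot: [3.042, 0.784, 0.001]
contact_force: [-0.4, 0.8, 1.0]
opening: 0.0853
grip_force: 0.0
```

```bash
cat > look.py <<'E'
from h import *
import sys
o=ctrl.get_obs();im,d=ctrl.get_image("wrist");cv2.imwrite("pics/look.png",im);c=cam("wrist",o);P=cloud(c,d)
g=o["tool_pos"][:2]; best=None
for x in heels(im,c,P,amin=200):
    if np.linalg.norm(x[0]-g)<.07 and (best is None or np.linalg.norm(x[0]-g)<np.linalg.norm(best[0]-g)): best=x
print(o["tool_pos"].round(4),best)
if best:
    a=best[2]+(90 if best[1][0]>best[1][1] else 0)
    print("closing",a,rowto([*best[0],.021],np.radians(a)))
E
python3 look.py; python3 -c "
from h import *
print(rowto([.6638,-.0945,.021],np.radians(118.9)))"
```

```text
[ 0.6635 -0.0945  0.1748] (array([ 0.6652, -0.0943]), array([0.046, 0.039]), 27.3, array([ 0.6645, -0.0944,  0.0244]), 2165)
closing 117.3 ([0.0017, 0.0007, 0.1685, 0.0014, -0.0014, 0.0181], 2.0, np.float64(0.81))
([-0.0005, -0.0002, 0.1685, 0.0014, -0.0014, 0.0003], 2.0, np.float64(0.81))
```

>>> apply_moves:
  rows: [0.001,0,0.06,0,0,0.015,0.001,0,0.12,0,0,0.015,0.001,0,0.155,0,0,0.015,0.001,0,0.168,0,0,0.015,0.001,0,0.168,0,0,0.015,0.001,0,0.168,0,0,0.015]

```text
t: 20.8
tool_pos: [0.6651, -0.0935, 0.0758]
tool_rot: [3.049, 0.75, 0.006]
contact_force: [0.2, 0.3, 0.0]
opening: 0.0854
grip_force: 0.0
```

>>> apply_moves:
  rows: [0,0,0,0,0,0,0,0,0,0,0,0,0,0,0,0,0,0,0,0,0,0,0,0,0,0,0,0,0,0,0,0,0,0,0,0]
  grip: 0
  grip_force: 40

```text
t: 21.4
tool_pos: [0.6647, -0.0933, 0.0744]
tool_rot: [3.05, 0.75, 0.003]
contact_force: [-0.3, 0.3, 6.4]
opening: 0.0392
grip_force: 45.7
```

>>> apply_moves:
  rows: [0,0,-0.05,0,0,0,0,0,-0.12,0,0,0,0,0,-0.2,0,0,0,0,0,-0.2,0,0,0]

```text
t: 21.8
tool_pos: [0.6676, -0.0939, 0.202]
tool_rot: [3.044, 0.749, 0.02]
contact_force: [1.1, -0.3, 0.6]
opening: 0.0389
grip_force: 42.2
```

```bash
cat > place.py <<'E'
from h import *
import sys
yaw=np.radians(-2.6); mid=np.array([.559,.2165]); bx=float(sys.argv[1]); by=float(sys.argv[2])
ex=np.array([np.cos(yaw),np.sin(yaw)]);ey=np.array([-ex[1],ex[0]])
p=mid+bx*ex+by*ey
print(p,rowto([*p,.13],yaw+np.pi/2),rowto([*p,.076],yaw+np.pi/2))
E
python3 place.py .065 -.004
```

```text
[0.62375164 0.20955552] ([0.1696, -0.4822, 0.0271, 0.0042, -0.0083, 0.3361], 6.1, np.float64(0.84)) ([0.1687, -0.4831, 0.1171, 0.0042, -0.0083, 0.3361], 6.3, np.float64(0.84))
```

>>> apply_moves:
  rows: [0.04,-0.12,0,0,0,0.09,0.085,-0.2,0,0,0,0.18,0.12,-0.28,0,0,0,0.25,0.15,-0.36,0,0,0,0.32,0.169,-0.43,0,0,0,0.336,0.169,-0.482,0.02,0,0,0.336,0.169,-0.482,0.02,0,0,0.336,0.169,-0.482,0.02,0,0,0.336,0.169,-0.482,0.02,0,0,0.336]

```text
t: 22.7
tool_pos: [0.6196, 0.2095, 0.1804]
tool_rot: [3.14, -0.072, -0.001]
contact_force: [0.6, -0.6, -0.9]
opening: 0.0391
grip_force: 42.2
```

```bash
python3 place.py .065 -.004; python3 -c "
from h import *
print(ctrl.get_obs()['tool_pos'])"
```

```text
[0.62375164 0.20955552] ([0.007, -0.0005, -0.006, 0.0005, 0.0003, -0.0001], 0.1, np.float64(1.83)) ([0.007, -0.0005, 0.084, 0.0005, 0.0003, -0.0001], 1.0, np.float64(1.83))
[0.61955187 0.20946653 0.18042353]
```

>>> apply_moves:
  rows: [0.006,0,0.03,0,0,0,0.006,0,0.06,0,0,0,0.006,0,0.078,0,0,0,0.006,0,0.087,0,0,0,0.006,0,0.087,0,0,0,0.006,0,0.087,0,0,0]

```text
t: 23.3
tool_pos: [0.623, 0.2096, 0.1279]
tool_rot: [3.141, -0.072, -0.001]
contact_force: [-0.3, 0.0, 0.0]
opening: 0.0392
grip_force: 42.2
```

>>> apply_moves:
  rows: [0,0,0.001,0,0,0,0,0,0.001,0,0,0,0,0,0.001,0,0,0,0,0,0.001,0,0,0,0,0,-0.04,0,0,0,0,0,-0.1,0,0,0,0,0,-0.16,0,0,0,0,0,-0.16,0,0,0]
  grip: 0.75

```text
t: 24.1
tool_pos: [0.6261, 0.2108, 0.2324]
tool_rot: [-3.138, 0.071, -0.019]
contact_force: [0.4, -0.0, 1.0]
opening: 0.0636
grip_force: 0.0
```

```bash
python3 - <<'E'
from h import *
t,d=ctrl.get_image("top");c=cam("top");P=cloud(c,d)
for x in heels(t,c,P,amin=40): print(x)
print("bed")
for x in heels(t,c,P,z=.078,amin=40): print(x)
print(rowto([.5258,-.0916,.12],np.radians(120.4)))
E
```

```text
(array([ 0.5233, -0.0928]), array([0.043, 0.037]), 29.5, array([ 0.5213, -0.0943,  0.0249]), 120)
(array([ 0.4443, -0.0126]), array([0.039, 0.045]), 70.5, array([ 0.4421, -0.0122,  0.0251]), 138)
bed
([-0.1429, 0.5107, 0.0901, 0.0002, -0.0051, -0.3666], 6.5, np.float64(1.83))
```

>>> apply_moves:
  rows: [-0.03,0.08,0,0,0,-0.09,-0.06,0.16,0,0,0,-0.18,-0.09,0.24,0,0,0,-0.25,-0.11,0.32,0.02,0,0,-0.32,-0.13,0.4,0.05,0,0,-0.366,-0.143,0.46,0.09,0,0,-0.366,-0.143,0.511,0.09,0,0,-0.366,-0.143,0.511,0.09,0,0,-0.366,-0.143,0.511,0.09,0,0,-0.366,-0.143,0.511,0.09,0,0,-0.366]
  grip: 1

```text
t: 25.15
tool_pos: [0.5235, -0.0915, 0.1705]
tool_rot: [-3.031, -0.823, 0.0]
contact_force: [-0.1, 0.5, 0.3]
opening: 0.0853
grip_force: 0.0
```

```bash
python3 look.py
```

```text
[ 0.5235 -0.0915  0.1705] (array([ 0.5254, -0.0915]), array([0.046, 0.039]), 30.0, array([ 0.525 , -0.0916,  0.0244]), 2236)
closing 120.0 ([0.0024, 0.0018, 0.1595, -0.0002, -0.0001, 0.0046], 1.9, np.float64(0.73))
```

>>> apply_moves:
  rows: [0.002,0.001,0.06,0,0,0.004,0.002,0.001,0.12,0,0,0.004,0.002,0.001,0.145,0,0,0.004,0.002,0.001,0.157,0,0,0.004,0.002,0.001,0.157,0,0,0.004,0.002,0.001,0.157,0,0,0.004]

```text
t: 25.8
tool_pos: [0.526, -0.0923, 0.0781]
tool_rot: [3.033, 0.813, 0.004]
contact_force: [-0.9, -0.3, 0.9]
opening: 0.0852
grip_force: 0.0
```

>>> apply_moves:
  rows: [0,0,0,0,0,0,0,0,0,0,0,0,0,0,0,0,0,0,0,0,0,0,0,0,0,0,0,0,0,0,0,0,0,0,0,0]
  grip: 0

```text
t: 26.4
tool_pos: [0.5254, -0.0925, 0.0775]
tool_rot: [3.034, 0.812, 0.002]
contact_force: [-1.8, 0.2, 5.6]
opening: 0.0394
grip_force: 42.2
```

>>> apply_moves:
  rows: [0,0,-0.05,0,0,0,0,0,-0.12,0,0,0,0,0,-0.19,0,0,0,0,0,-0.19,0,0,0]

```text
t: 26.8
tool_pos: [0.528, -0.0932, 0.1974]
tool_rot: [3.028, 0.811, 0.016]
contact_force: [0.7, 0.4, 0.6]
opening: 0.0392
grip_force: 41.6
```

```bash
python3 place.py 0 -.004
```

```text
[0.55881855 0.21250412] ([0.299, -0.4159, 0.021, 0.0041, -0.0067, 0.362], 6.2, np.float64(0.73)) ([0.2982, -0.4167, 0.1109, 0.0041, -0.0067, 0.362], 6.3, np.float64(0.73))
```

>>> apply_moves:
  rows: [0.05,-0.08,0,0,0,0.09,0.11,-0.15,0,0,0,0.18,0.17,-0.22,0,0,0,0.25,0.23,-0.3,0,0,0,0.32,0.28,-0.37,0,0,0,0.362,0.301,-0.416,0.018,0,0,0.362,0.301,-0.416,0.018,0,0,0.362,0.301,-0.416,0.018,0,0,0.362,0.301,-0.416,0.018,0,0,0.362]

```text
t: 27.7
tool_pos: [0.556, 0.2136, 0.1787]
tool_rot: [3.14, -0.071, -0.003]
contact_force: [0.1, 0.2, -1.2]
opening: 0.0394
grip_force: 41.5
```

```bash
python3 place.py 0 -.004; python3 -c "
from h import *
print(ctrl.get_obs()['tool_pos'])"
```

```text
[0.55881855 0.21250412] ([0.0047, 0.0016, -0.0089, 0.0008, 0.001, 0.0002], 0.1, np.float64(1.86)) ([0.0049, 0.0014, 0.0811, 0.0008, 0.001, 0.0002], 1.0, np.float64(1.86))
[0.55602999 0.21356069 0.17865341]
```

>>> apply_moves:
  rows: [0.004,0.001,0.03,0,0,0,0.004,0.001,0.055,0,0,0,0.004,0.001,0.073,0,0,0,0.004,0.001,0.08,0,0,0,0.004,0.001,0.08,0,0,0,0.004,0.001,0.08,0,0,0]

```text
t: 28.3
tool_pos: [0.559, 0.2132, 0.1318]
tool_rot: [-3.141, 0.072, -0.001]
contact_force: [0.2, -0.7, 0.7]
opening: 0.0395
grip_force: 41.6
```

>>> apply_moves:
  rows: [0,0,0.001,0,0,0,0,0,0.001,0,0,0,0,0,0.001,0,0,0,0,0,0.001,0,0,0,0,0,-0.04,0,0,0,0,0,-0.1,0,0,0,0,0,-0.16,0,0,0,0,0,-0.16,0,0,0]
  grip: 0.75

```text
t: 29.1
tool_pos: [0.5618, 0.2143, 0.2349]
tool_rot: [-3.138, 0.071, -0.018]
contact_force: [-0.2, 0.4, 1.7]
opening: 0.0638
grip_force: 0.0
```

```bash
python3 - <<'E'
from h import *
t,d=ctrl.get_image("top");c=cam("top");P=cloud(c,d)
for x in heels(t,c,P,amin=40): print(x)
print(rowto([.4462,-.0115,.12],np.radians(69.7)))
E
```

```text
(array([ 0.4441, -0.0125]), array([0.039, 0.045]), 72.1, array([ 0.4428, -0.0125,  0.0247]), 145)
([-0.1741, 0.3843, 0.0943, -0.002, -0.0042, 0.1967], 5.2, np.float64(1.86))
```

>>> apply_moves:
  rows: [-0.04,0.08,0,0,0,0.05,-0.08,0.16,0,0,0,0.1,-0.11,0.24,0.02,0,0,0.15,-0.14,0.31,0.05,0,0,0.197,-0.174,0.384,0.09,0,0,0.197,-0.174,0.384,0.09,0,0,0.197,-0.174,0.384,0.09,0,0,0.197,-0.174,0.384,0.09,0,0,0.197]
  grip: 1

```text
t: 29.95
tool_pos: [0.4445, -0.0115, 0.1737]
tool_rot: [-3.092, 0.555, -0.0]
contact_force: [0.5, 0.7, 0.6]
opening: 0.0857
grip_force: 0.0
```

```bash
python3 look.py
```

```text
[ 0.4445 -0.0115  0.1737] None
```

```bash
python3 - <<'E'
from h import *
im=cv2.imread("pics/look.png")
o=ctrl.get_obs();im2,d=ctrl.get_image("wrist");c=cam("wrist",o);P=cloud(c,d)
for x in heels(im2,c,P,amin=100): print(x)
for m,s,ce in blobs(im2,(0,110,30),(14,255,200),100): print(s,ce,np.median(P[m],0))
E
```

```text
[   31     0   481   384 44755] [316.47945481 185.14226343] [ 0.40650024 -0.04640727 -0.00041608]
[   0   47   92  190 3018] [ 41.90059642 147.31146455] [0.54205027 0.08317963 0.08960644]
[ 68 289  53  17 172] [ 95.38372093 299.12209302] [ 0.38752174  0.19320859 -0.00045324]
[ 14 300  50  31 138] [ 36.26811594 319.37681159] [ 0.38380683  0.28653779 -0.00046694]
[  0 332  34  30 505] [ 11.59405941 347.00792079] [ 0.35775406  0.34815353 -0.00051703]
[377 350  45  34 377] [401.30503979 373.62599469] [ 1.40272464e-01 -1.03674848e-01 -1.23402831e-04]
[ 85 365  33  19 367] [ 99.70299728 376.4359673 ] [0.35626503 0.1663197  0.07556267]
```

View pics/look.png

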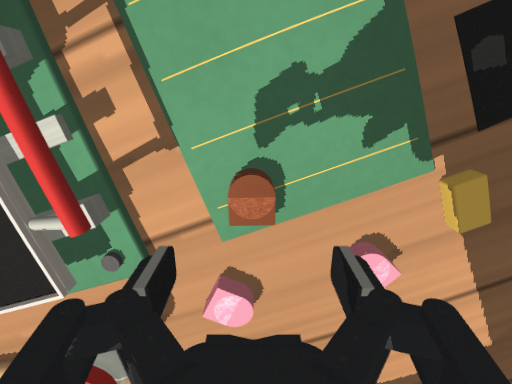

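Look: the heel is at (252,205), squared to the fingers (its blob had merged with the wood). A pink look-alike sits near the right finger at (375,265), so I check the clearance.

```bash
python3 - <<'E'
from h import *
o=ctrl.get_obs();im,d=ctrl.get_image("wrist");c=cam("wrist",o);P=cloud(c,d);M=R.from_rotvec(o["tool_rot"]).as_matrix()
h=cv2.cvtColor(im,cv2.COLOR_BGR2HSV)
pk=((h[...,0]>160)|(h[...,0]<4))&(h[...,1]>60)&(h[...,2]>150)&(P[...,2]>.01)&(P[...,2]<.03)&(d>.05)
q=(P[pk]-o["tool_pos"])@M
for s in (q[:,1]>0.02,q[:,1]<0.02):
  if s.sum(): print("pink tool xy min/max",s.sum(),q[s].min(0).round(3),q[s].max(0).round(3))
hm=(P[...,2]>.018)&(P[...,2]<.03)&(d>.05)&~pk&(abs(P[...,0]-.446)<.05)&(abs(P[...,1]+.0115)<.05)
print(cv2.minAreaRect(P[hm][:,:2].astype(np.float32)),hm.sum())
print(rowto([.4462,-.0115,.023],np.radians(69.7)))
E
```

```text
pink tool xy min/max 551 [-0.092  0.101  0.151] [-0.053  0.143  0.162]
pink tool xy min/max 1066 [-0.141 -0.212  0.147] [0.081 0.    0.164]
((0.44623008370399475, -0.010370813310146332), (0.04043862596154213, 0.04681580141186714), 71.3438720703125) 2244
([0.0016, 0.0002, 0.1627, -0.0004, -0.0009, 0.0008], 2.0, np.float64(1.73))
```

>>> apply_moves:
  rows: [0.002,-0.001,0.06,0,0,-0.012,0.002,-0.001,0.12,0,0,-0.012,0.002,-0.001,0.15,0,0,-0.012,0.002,-0.001,0.163,0,0,-0.012,0.002,-0.001,0.163,0,0,-0.012,0.002,-0.001,0.163,0,0,-0.012]

```text
t: 30.7
tool_pos: [0.4466, -0.0116, 0.0772]
tool_rot: [3.098, -0.524, 0.003]
contact_force: [-0.1, -0.3, 0.2]
opening: 0.0853
grip_force: 0.0
```

>>> apply_moves:
  rows: [0,0,0,0,0,0,0,0,0,0,0,0,0,0,0,0,0,0,0,0,0,0,0,0,0,0,0,0,0,0,0,0,0,0,0,0]
  grip: 0

```text
t: 31.3
tool_pos: [0.4462, -0.012, 0.0769]
tool_rot: [3.097, -0.526, 0.003]
contact_force: [0.2, -0.5, 5.1]
opening: 0.0392
grip_force: 41.8
```

>>> apply_moves:
  rows: [0,0,-0.05,0,0,0,0,0,-0.12,0,0,0,0,0,-0.19,0,0,0,0,0,-0.19,0,0,0]

```text
t: 31.7
tool_pos: [0.4487, -0.0124, 0.1964]
tool_rot: [3.097, -0.525, 0.019]
contact_force: [1.9, 0.4, -0.8]
opening: 0.0396
grip_force: 41.2
```

```bash
python3 place.py -.065 -.004
```

```text
[0.49388546 0.21545271] ([-0.0543, -0.3833, 0.0206, 0.0, -0.0077, -0.185], 4.7, np.float64(1.71)) ([-0.0554, -0.3832, 0.1106, 0.0, -0.0077, -0.185], 4.8, np.float64(1.71))
```

>>> apply_moves:
  rows: [-0.01,-0.07,0,0,0,-0.04,-0.02,-0.15,0,0,0,-0.08,-0.03,-0.23,0,0,0,-0.12,-0.045,-0.31,0,0,0,-0.16,-0.053,-0.36,0.01,0,0,-0.185,-0.053,-0.383,0.018,0,0,-0.185,-0.053,-0.383,0.018,0,0,-0.185,-0.053,-0.383,0.018,0,0,-0.185]

```text
t: 32.5
tool_pos: [0.4907, 0.2148, 0.1781]
tool_rot: [3.14, -0.072, -0.003]
contact_force: [1.5, -0.2, -0.6]
opening: 0.039
grip_force: 41.1
```

```bash
python3 place.py -.065 -.004; python3 -c "
from h import *
print(ctrl.get_obs()['tool_pos'])"
```

```text
[0.49388546 0.21545271] ([0.0052, -0.0013, -0.0099, 0.0008, 0.0012, -0.0005], 0.1, np.float64(1.89)) ([0.0053, -0.0014, 0.0801, 0.0008, 0.0012, -0.0005], 1.0, np.float64(1.89))
[0.49073296 0.21480454 0.17809593]
```

>>> apply_moves:
  rows: [0.004,-0.001,0.03,0,0,0,0.004,-0.001,0.055,0,0,0,0.004,-0.001,0.073,0,0,0,0.004,-0.001,0.08,0,0,0,0.004,-0.001,0.08,0,0,0,0.004,-0.001,0.08,0,0,0]

```text
t: 33.1
tool_pos: [0.4938, 0.2159, 0.1312]
tool_rot: [-3.141, 0.072, -0.001]
contact_force: [0.4, 0.2, 0.3]
opening: 0.0392
grip_force: 41.1
```

>>> apply_moves:
  rows: [0,0,0.001,0,0,0,0,0,0.001,0,0,0,0,0,0.001,0,0,0,0,0,0.001,0,0,0,0,0,-0.04,0,0,0,0,0,-0.1,0,0,0,0,0,-0.16,0,0,0,0,0,-0.16,0,0,0]
  grip: 0.75

```text
t: 33.9
tool_pos: [0.4965, 0.2171, 0.2339]
tool_rot: [-3.137, 0.071, -0.018]
contact_force: [0.3, -0.1, 0.5]
opening: 0.064
grip_force: 0.0
```

```bash
python3 - <<'E'
from h import *
print(rowto([.5535,.0865,.24],np.radians(87.4)))
E
```

```text
([0.1058, 0.2127, -0.0998, -0.0024, -0.0071, 0.0001], 3.1, np.float64(1.89))
```

Go above the handle and look at bed, heels and handle.

>>> apply_moves:
  rows: [0.05,0.1,-0.1,0,0,0,0.106,0.213,-0.1,0,0,0,0.106,0.213,-0.1,0,0,0,0.106,0.213,-0.1,0,0,0,0.106,0.213,-0.1,0,0,0,0.106,0.213,-0.1,0,0,0]

```text
t: 34.5
tool_pos: [0.5507, 0.0862, 0.2858]
tool_rot: [-3.14, 0.071, 0.003]
contact_force: [-0.1, -0.4, 0.7]
opening: 0.0642
grip_force: 0.0
```

```bash
python3 - <<'E'
from h import *
o=ctrl.get_obs();im,d=ctrl.get_image("wrist");c=cam("wrist",o);P=cloud(c,d)
s,_=ctrl.get_image("scene");t,dt=ctrl.get_image("top")
cv2.imwrite("pics/b1.png",np.hstack([cv2.resize(im,(400,300)),cv2.resize(s[180:300,270:430],(400,300))]))
for m,st,ce in blobs(im,(0,180,100),(8,255,255),100):
    p=P[m]; p=p[(p[:,2]>.07)&(p[:,2]<.105)]
    if len(p)>300: print("handle",line(p[:,:2]),np.median(p[:,2]),p[:,2].max())
hm=(P[...,2]>.072)&(P[...,2]<.085)&(d>.05)&(P[...,1]>.16)&(P[...,1]<.27)
n,l,stt,ce=cv2.connectedComponentsWithStats(hm.astype(np.uint8))
yaw=np.radians(-2.6);Q=np.array([[np.cos(yaw),np.sin(yaw)],[-np.sin(yaw),np.cos(yaw)]])
for i in range(1,n):
    if stt[i][4]>200:
        r=cv2.minAreaRect(P[l==i][:,:2].astype(np.float32)); print("heel",r,"bed",Q@(np.array(r[0])-[.559,.2165]),np.median(P[l==i][:,2]))
f=P[(abs(P[...,2]-.056)<.002)&(d>.05)&(P[...,1]>.14)&(P[...,1]<.3)&(P[...,0]>.42)&(P[...,0]<.7)];print("floor",cv2.minAreaRect(f[:,:2].astype(np.float32)))
print(o["tool_pos"],rowto([.5535,.0865,.087],np.radians(87.4)))
E
```

```text
handle (array([0.55382306, 0.0845619 ]), np.float64(176.91660854728013), np.float64(0.13489526649457034)) 0.09167372111956967 0.09424782294367234
heel ((0.6232095956802368, 0.2085367888212204), (0.04204745963215828, 0.045349400490522385), 87.03515625) bed [ 0.06450473 -0.00504227] 0.07726828008992667
heel ((0.5601897239685059, 0.2127487063407898), (0.041078824549913406, 0.0470128208398819), 87.2686538696289) bed [ 0.00135867 -0.00369346] 0.07728118415100715
heel ((0.46190136671066284, 0.21233899891376495), (0.03136208653450012, 0.05313481017947197), 52.99861526489258) bed [-0.09680992 -0.0085614 ] 0.0773184954037463
heel ((0.35248276591300964, 0.1704922616481781), (0.03684081509709358, 0.01037818193435669), 20.384599685668945) bed [-0.20421759 -0.05532862] 0.08085378474963306
floor ((0.5595576167106628, 0.2087758481502533), (0.141442209482193, 0.24805207550525665), 87.72235107421875)
[0.55066831 0.08624597 0.28584981] ([0.0054, 0.0005, 0.2417, -0.0001, 0.0011, 0.0012], 2.9, np.float64(1.64))
```

View pics/b1.png

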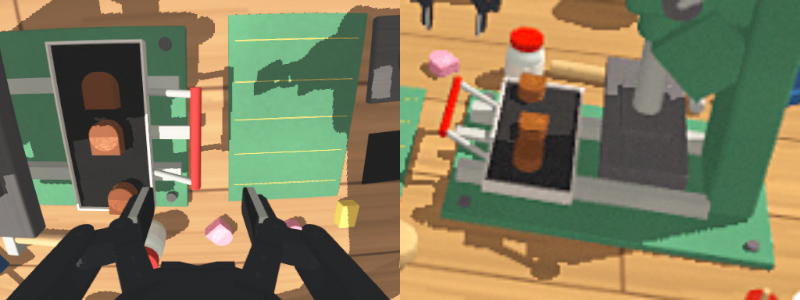

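The near heel at (125,198) sits off its placed spot and is partly hidden by the finger, so it may have been knocked. I back off towards -x for a clear look.

>>> apply_moves:
  rows: [-0.08,0,0,0,0,0,-0.16,0.03,0,0,0,0,-0.22,0.06,0,0,0,0,-0.22,0.06,0,0,0,0,-0.22,0.06,0,0,0,0,-0.22,0.06,0,0,0,0]

```text
t: 35.25
tool_pos: [0.4184, 0.0562, 0.2874]
tool_rot: [-3.141, 0.07, -0.001]
contact_force: [0.0, -0.2, 1.0]
opening: 0.0639
grip_force: 0.0
```

```bash
cat > bed.py <<'E'
from h import *
o=ctrl.get_obs();im,d=ctrl.get_image("wrist");c=cam("wrist",o);P=cloud(c,d)
cv2.imwrite("pics/b2.png",im)
for m,st,ce in blobs(im,(0,180,100),(8,255,255),100):
    p=P[m]; p=p[(p[:,2]>.07)&(p[:,2]<.105)]
    if len(p)>300: print("red",line(p[:,:2]),np.median(p[:,2]))
hm=(P[...,2]>.07)&(P[...,2]<.09)&(d>.05)&(P[...,1]>.15)&(P[...,1]<.44)&(P[...,0]>.4)
n,l,stt,ce=cv2.connectedComponentsWithStats(hm.astype(np.uint8))
yaw=np.radians(-2.6);Q=np.array([[np.cos(yaw),np.sin(yaw)],[-np.sin(yaw),np.cos(yaw)]])
for i in range(1,n):
    if stt[i][4]>100:
        r=cv2.minAreaRect(P[l==i][:,:2].astype(np.float32)); print("heel",r,"bed",Q@(np.array(r[0])-[.559,.2165]),np.median(P[l==i][:,2]))
print(o["tool_pos"])
E
python3 bed.py
```

```text
red (array([0.53511124, 0.08835053]), np.float64(177.18484589253256), np.float64(0.09715032882762724)) 0.09222353969962019
red (array([0.34226142, 0.19029953]), np.float64(140.08892494133622), np.float64(0.0550873011452174)) 0.08426091917791179
heel ((0.5597418546676636, 0.21236690878868103), (0.04182763025164604, 0.04656984284520149), 87.60641479492188) bed [ 0.00092858 -0.00409518] 0.07718782965633053
heel ((0.46145930886268616, 0.20492246747016907), (0.04113127663731575, 0.046582259237766266), 85.26383972167969) bed [-0.09691509 -0.01599035] 0.07723825823105773
[0.41839822 0.05622176 0.28742238]
```

View pics/b2.png

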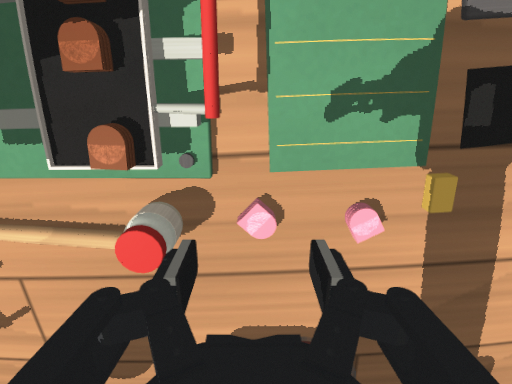

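The knocked heel at (110,147) lies flat inside the rim (bed x -97, y -16 mm), within limits, so it can stay. The middle heel is at (83,45). Now the handle.

```bash
python3 -c "
from h import *
print(rowto([.5535,.086,.087],np.radians(87.4)))"
```

```text
([0.2223, -0.0597, 0.244, -0.0001, -0.0002, 0.0006], 4.0, np.float64(1.57))
```

>>> apply_moves:
  rows: [0.07,-0.02,0,0,0,0,0.15,-0.04,0.0,0,0,0,0.222,-0.06,0.05,0,0,0,0.222,-0.06,0.11,0,0,0,0.222,-0.06,0.17,0,0,0,0.222,-0.06,0.22,0,0,0,0.222,-0.06,0.244,0,0,0,0.222,-0.06,0.244,0,0,0,0.222,-0.06,0.244,0,0,0]

```text
t: 36.2
tool_pos: [0.5536, 0.0858, 0.1417]
tool_rot: [-3.141, 0.071, -0.002]
contact_force: [-0.6, -0.2, 0.8]
opening: 0.0642
grip_force: 0.0
```

>>> apply_moves:
  rows: [0,0,0,0,0,0,0,0,0,0,0,0,0,0,0,0,0,0,0,0,0,0,0,0,0,0,0,0,0,0,0,0,0,0,0,0]
  grip: 0
  grip_force: 60

```text
t: 36.8
tool_pos: [0.5534, 0.0866, 0.1425]
tool_rot: [-3.138, 0.072, -0.004]
contact_force: [-1.6, 5.4, 5.2]
opening: 0.0118
grip_force: 58.5
```

>>> apply_moves:
  rows: [0,-0.002,0,0,0,0,0,-0.004,0,0,0,0,0,-0.006,0,0,0,0,0,-0.008,0,0,0,0,0,-0.01,0,0,0,0,0,-0.012,0,0,0,0,0,-0.014,0,0,0,0,0,-0.016,0,0,0,0,0,-0.018,0,0,0,0,0,-0.02,0,0,0,0]

```text
t: 37.8
tool_pos: [0.5538, 0.0936, 0.1425]
tool_rot: [3.131, -0.071, 0.002]
contact_force: [-3.2, -13.6, 7.4]
opening: 0.0119
grip_force: 59.0
```

>>> apply_moves:
  rows: [0,-0.004,0,0,0,0,0,-0.008,0,0,0,0,0,-0.012,0,0,0,0,0,-0.016,0,0,0,0,0,-0.02,0,0,0,0,0,-0.025,0,0,0,0,0,-0.03,0,0,0,0,0,-0.035,0,0,0,0,0,-0.04,0,0,0,0,0,-0.045,0,0,0,0,0,-0.05,0,0,0,0,0,-0.055,0,0,0,0,0,-0.06,0,0,0,0,0,-0.065,0,0,0,0,0,-0.07,0,0,0,0,0,-0.075,0,0,0,0,0,-0.08,0,0,0,0,0,-0.085,0,0,0,0,0,-0.09,0,0,0,0,0,-0.09,0,0,0,0]

```text
t: 39.8
tool_pos: [0.5564, 0.1505, 0.1425]
tool_rot: [3.138, -0.071, 0.004]
contact_force: [-1.1, -3.0, 5.9]
opening: 0.0122
grip_force: 59.0
```

```bash
python3 - <<'E'
from h import *
s,_=ctrl.get_image("scene");t,_=ctrl.get_image("top")
cv2.imwrite("pics/p1.png",np.hstack([cv2.resize(s[100:300,230:470],(400,333)),cv2.resize(t[140:290,80:260],(400,333))]))
E
```

```text
(no output)
```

View pics/p1.png

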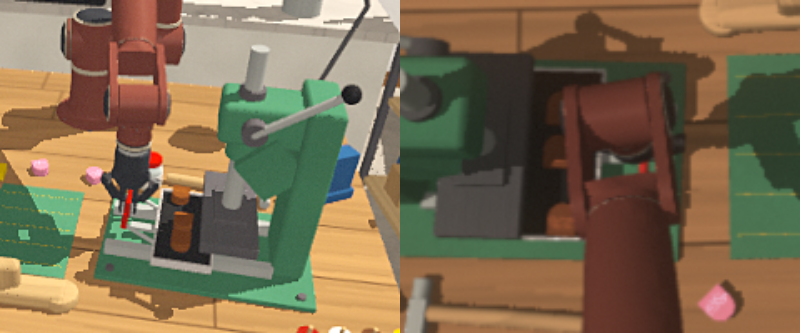

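The bed is sliding in with the heels staying put (scene 182,190–240), and the wrist is well clear of the press head.

>>> apply_moves:
  rows: [0,-0.005,0,0,0,0,0,-0.01,0,0,0,0,0,-0.015,0,0,0,0,0,-0.02,0,0,0,0,0,-0.025,0,0,0,0,0,-0.03,0,0,0,0,0,-0.035,0,0,0,0,0,-0.04,0,0,0,0,0,-0.045,0,0,0,0,0,-0.05,0,0,0,0,0,-0.055,0,0,0,0,0,-0.06,0,0,0,0,0,-0.065,0,0,0,0,0,-0.07,0,0,0,0,0,-0.075,0,0,0,0,0,-0.08,0,0,0,0,0,-0.085,0,0,0,0,0,-0.09,0,0,0,0,0,-0.095,0,0,0,0,0,-0.1,0,0,0,0]

```text
t: 41.9
tool_pos: [0.5593, 0.2097, 0.1425]
tool_rot: [3.137, -0.071, 0.003]
contact_force: [-1.9, -8.6, 7.1]
opening: 0.012
grip_force: 59.0
```

>>> apply_moves:
  rows: [0,-0.003,0,0,0,0,0,-0.006,0,0,0,0,0,-0.009,0,0,0,0,0,-0.012,0,0,0,0,0,-0.015,0,0,0,0,0,-0.018,0,0,0,0,0,-0.021,0,0,0,0,0,-0.024,0,0,0,0]

```text
t: 42.7
tool_pos: [0.56, 0.2242, 0.1425]
tool_rot: [3.137, -0.072, 0.004]
contact_force: [-1.4, -6.9, 6.2]
opening: 0.0121
grip_force: 59.0
```

>>> apply_moves:
  rows: [0,-0.002,0,0,0,0,0,-0.005,0,0,0,0,0,-0.008,0,0,0,0,0,-0.011,0,0,0,0,0,-0.014,0,0,0,0,0,-0.017,0,0,0,0,0,-0.019,0,0,0,0,0,-0.019,0,0,0,0]

```text
t: 43.5
tool_pos: [0.5605, 0.236, 0.1426]
tool_rot: [3.138, -0.071, 0.004]
contact_force: [-0.6, -4.8, 5.8]
opening: 0.0118
grip_force: 59.0
```

Travel is 149 mm and no stop felt yet; I creep on.

>>> apply_moves:
  rows: [0,-0.001,0,0,0,0,0,-0.002,0,0,0,0,0,-0.003,0,0,0,0,0,-0.004,0,0,0,0,0,-0.005,0,0,0,0,0,-0.005,0,0,0,0]

```text
t: 44.1
tool_pos: [0.5607, 0.2386, 0.1425]
tool_rot: [3.137, -0.071, 0.004]
contact_force: [-0.7, -5.3, 6.1]
opening: 0.0122
grip_force: 59.0
```

>>> apply_moves:
  rows: [0,-0.001,0,0,0,0,0,-0.002,0,0,0,0,0,-0.003,0,0,0,0,0,-0.004,0,0,0,0,0,-0.005,0,0,0,0,0,-0.006,0,0,0,0,0,-0.007,0,0,0,0,0,-0.007,0,0,0,0]

```text
t: 44.9
tool_pos: [0.5608, 0.2394, 0.1425]
tool_rot: [3.129, -0.071, 0.001]
contact_force: [-2.8, -18.9, 10.9]
opening: 0.0116
grip_force: 59.6
```

>>> apply_moves:
  rows: [0,-0.001,0,0,0,0,0,-0.002,0,0,0,0,0,-0.003,0,0,0,0,0,-0.003,0,0,0,0]

```text
t: 45.3
tool_pos: [0.5608, 0.2397, 0.1425]
tool_rot: [3.125, -0.071, -0.0]
contact_force: [-4.5, -26.5, 12.7]
opening: 0.0123
grip_force: 60.0
```

Firm stop (26 N, no movement). Releasing.

>>> apply_moves:
  rows: [0,0.004,0,0,0,0,0,0.006,0,0,0,0,0,0.006,0,0,0,0,0,0.006,0,0,0,0,0,0.006,0,0,0,0]
  grip: 0.5

```text
t: 45.8
tool_pos: [0.5595, 0.243, 0.1406]
tool_rot: [-3.141, 0.07, 0.0]
contact_force: [-0.3, -0.3, 0.4]
opening: 0.0431
grip_force: 0.0
```

>>> apply_moves:
  rows: [0,0,-0.04,0,0,0,0,0,-0.1,0,0,0,0,0,-0.17,0,0,0,0,0,-0.24,0,0,0,0,0.06,-0.28,0,0,0,0,0.14,-0.28,0,0,0,0,0.2,-0.28,0,0,0,0,0.2,-0.28,0,0,0,0,0.2,-0.28,0,0,0]

```text
t: 46.7
tool_pos: [0.5542, 0.1224, 0.3087]
tool_rot: [-3.14, 0.073, -0.0]
contact_force: [0.5, 0.6, 0.4]
opening: 0.0426
grip_force: 0.0
```

```bash
python3 - <<'E'
from h import *
o=ctrl.get_obs();im,d=ctrl.get_image("wrist");s,_=ctrl.get_image("scene");c=cam("wrist",o);P=cloud(c,d)
cv2.imwrite("pics/f1.png",np.hstack([cv2.resize(im,(400,300)),cv2.resize(s[100:300,140:440],(400,300))]))
for m,st,ce in blobs(im,(0,180,100),(8,255,255),100):
    p=P[m]; p=p[(p[:,2]>.07)&(p[:,2]<.105)]
    if len(p)>300: print("red",line(p[:,:2]),np.median(p[:,2]))
t,d=ctrl.get_image("top");P=cloud(cam("top"),d)
for m,st,ce in blobs(t,(0,180,100),(8,255,255),25,(120,150,230,260)): print("top red",line(P[m][:,:2]),np.median(P[m][:,2]))
print(o["tool_pos"])
E
```

```text
red (array([0.56125574, 0.23503256]), np.float64(178.2460228656404), np.float64(0.13422833213309313)) 0.0920711537048885
red (array([0.3494103 , 0.17941091]), np.float64(-166.78143544764833), np.float64(0.045899070870487266)) 0.08429898305433747
[0.55420827 0.122387   0.30872481]
```

View pics/f1.png

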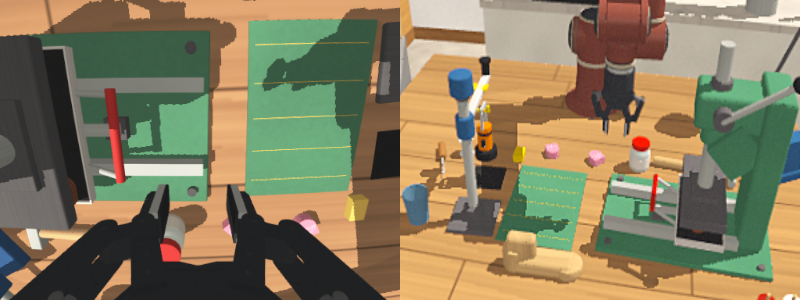

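The bed is home (handle moved 150 mm to a firm stop), the burnisher hangs at (485,140) in the scene crop, and the robot is clear. Handing in.

```bash
python3 -c "
from station import ctrl
print(ctrl.finish_job())"
```

```text
the job is handed in; nothing more can be done
None
```

I handed the job in: the burnisher hangs on the spring arm's hook, the three heels present went onto the bed flat and inside its rim, and the bed is pushed about 150 mm home against a firm stop; the hand-in gave no verdict.

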